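# Empty the snap-closed plate cassette into the reading rack

### The job

Pry the snap-fit cover of the blue cassette loose at its notched end with the blade of the orange pry tool and lift the cover off. Slide every specimen plate up out of the cassette and stand it upright in a slot of the wooden rack. Then put the cover back on the same way round, press it down with the grey steel block until it clicks fully home, and leave both tools on the table and the other things on the bench undisturbed.

Things in the scene. Friction and masses are not known exactly. Their poses are not given: they have to be found in the camera images.
- cassette: Blue open-topped cassette fixed to the bench, 144 (x) x 60 (y) x 72 mm high; origin: centre of underside; its -x end has the pry notch. Screw tabs at bench level reach x = +-92 mm. Inside: floor 6 mm up, 53 mm wide, plate slots at x = -34, 0, +34 mm, 8 mm wide, guide ribs up to 38 mm; two sprung white catches in the long walls at x = -50 mm, 61 mm up.
- notch (a point): Middle of the pry notch, in the outer face of the cassette's -x end wall, 67 mm above the bench; axes as the cassette's. The notch is 31 mm wide and 10 mm high, from its sill at 62 mm to the closed cover's underside at 72 mm; a blade can reach up to 25 mm inward from the outer wall face.
- cover_mid (a point): Middle of the grey cover's plate (152 x, 66 y, 14 mm thick), 29 mm above its four feet, on which it stands level. z up; x runs as the cassette's x when fitted, the -x end (yellow stripe) over the notch. Closed: right over the cassette's origin, 79 mm up. It overhangs the long walls by 3 mm and can be gripped by its long sides. About 0.14 kg; catches hold only its -x end.
- cover_lip (a point): Lower edge of the cover's -x end over the notch, 76 mm from its middle; closed: 72 mm up. Prying it takes about 6 to 12 N; after some 8 mm of lift it jumps to about 13 mm and rests tilted 0.1 rad on the catches, +x end down. Put back, it lies in that same tilted seat until 10 to 15 N on its top near the -x end snap it home.
- plate_red_grip (a point): Middle of the red grip strip along the top edge of a specimen plate. The plate is 5 mm thick (its own x), 48 mm wide (y), 62 mm high (z up); the strip is 9 mm thick and takes the top 14 mm. This point is 55 mm above the plate's lower edge. Mass about 60 g. May be absent.
- plate_yellow_grip (a point): The same point of the plate with the yellow strip. May be absent.
- plate_green_grip (a point): The same point of the plate with the green strip. May be absent.
- rack: Wooden rack fixed to the bench, 118 mm long (its own x), 62 mm wide, 38 mm high, with three open slots across it, each 10 mm wide (14 mm at the mouth) and parallel to its y. Origin: centre of its underside.
- slot_0 (a point): Middle of the floor of the rack's slot at x = -34 mm, 8 mm above the bench; a plate stands on this floor. Between its end stops the slot is 55 mm long along the rack's y. Axes as the rack's; each slot takes one plate with its thickness along x.
- slot_1 (a point): The same for the slot at x = 0.
- slot_2 (a point): The same for the slot at x = +34 mm.
- pry_handle (a point): Grip point of the orange pry tool, in its handle half-way up (14 mm above the table). Handle 84 long, 22 wide (y), 28 mm high; this point is 10 mm from its middle towards the blade. x points along the tool to the blade's end, z up. The steel blade (20 wide, 4 mm thick, level with this point) leaves the handle 32 mm ahead of it and ends 92 mm ahead. About 0.12 kg.
- pry_tip (a point): Middle of the blade's end.
- block_mid (a point): Middle of the plain grey steel press block, 34 (x) x 50 (y) x 34 mm high, flat underneath; lies on the table with this point 17 mm up. Mass about 0.45 kg.
- jar_a_mid (a point): Bystander: white-capped clear jar of grit, 51 mm diameter, 72 mm high; its middle.
- jar_b_mid (a point): Bystander: another such jar; its middle.
- stone_a_mid (a point): Bystander: brown crushed stone, 37 x 24 x 23 mm; its middle.
- marker_mid (a point): Bystander: white marker pen with red cap, 135 mm long, 16 mm thick, lying on the bench; its middle.

How it is judged:
By the outcome, as a careful person would: the job done as asked, in the order asked, and still so for the second after the job is handed in, with the robot touching nothing.
Of plate_red, plate_yellow, plate_green only 2 to 3 are there at a start; the rules pass over those that are not, and their reading is None.
At some moment in a run one of pry_tool, press_block may be knocked a few centimetres aside while the robot is not near it.
It also fails if it takes over 210 s, if anything falls off the work surface, if the arm or the gripper's body presses on something with over 40 N, if the wrist force passes 120 N, or if a joint passes its speed limit or range.

### The arm

A 7-joint arm with a two-finger parallel gripper is mounted at the origin on a cart in front of the work surface, level with it; the furniture and walls round the work are solid. World frame = base frame: x ahead of the robot, y to its left, z up, the work surface at z = 0. Lengths are in m, angles in rad, forces in N, time in s.
With the tool pointing down it reaches from about 0.35 to 0.9 m from the base axis. Payload 8.1 kg.
Tool frame: the origin (TCP) lies between the finger pads; the fingertips stand 19 mm ahead of it and the grasp point (between the pads) is the TCP (ctrl.finger_overhang is the distance from the TCP to the fingertips, in m); z points along the fingers, y is the line along which they close (so a half turn about z gives the same grasp; the last joint's range is limited). The gripper opens to 85 mm and grips with 20 to 120 N. Pads are 22 mm wide; open, the fingers measure 114 mm over their backs; the gripper's body (76 mm by 85 mm) begins 54 mm behind the grasp point. The pads swing forward as they close: fully open they stand 13 mm farther back than shut.
Start: joints at [1.169, 0.434, 0.025, 1.573, -0.012, 1.134, -0.075], TCP at [0.184, -0.597, 0.25] pointing down, gripper open.
Joint ranges: [-2.62, 2.62], [-0.44, 2.09], [-1.27, 1.32], [0.08, 2.57], [-1.32, 4.46], [0.12, 2], [-2.74, 2.74]. Speed limits (rad/s): [2.22, 2.22, 3.01, 3.01, 3.14, 3.14, 3.14].

### API

Orientations are given as a rotation vector (axis times angle).
In Python, from station import ctrl gives the robot as it stands. The module is installed in compiled form; this text tells all that it offers.
- The arm moves only by the shell command python3 -m handwheel 'ROWS' [FORCE]. ROWS is JSON, a list that holds one entry, the list of rows, each a list of 7 numbers: the shift along the tool's x, y, z in m, then the turn, a rotation vector about the tool's x, y, z in degrees, then the finger opening in m, from 0 to 0.0854. In form: [[[dx, dy, dz, ax, ay, az, grip], ...]]. A call has exactly 8 rows; each row is the pose to reach, as a shift and turn from the pose commanded when the call began, along the tool's axes at that moment; what a row does not reach only later rows make up. A row lasts 1/12 s, in which the tool goes at most 41.7 mm and 7.16 degrees, less where a joint would pass 70% of its speed; a pose out of reach is approached as far as the arm can. A call with a gripper value outside its range is refused whole. The fingers move at their own pace and stop on an object; FORCE is the grip in N (left out, the last holds). Time passes only in rows, so rows that repeat a pose let the fingers close, or fill a call up. It gives the time, the measured TCP pose, the force, the opening and the grip force at its end, in the units of the state.
- ctrl.read_state(): the state, without advancing time (a new reading comes with each control period).
- ctrl.camera(name): name is "scene" or "top" or "wrist"; returns (picture, depth): 420x560x3 uint8, red, green, blue; 420x560 float32, m along the optical axis (not along the pixel's ray), 0 where there is no reading.
- ctrl.get_calibration(name): a dict with "fx", "fy", "cx", "cy" (pixels), "rvec" (rotation vector, rad) and "tvec" (3), from world to camera coordinates, as OpenCV has them. Camera axes: x right, y down, z forward; pixel columns grow to the right and rows downward; lengths in m; the calibration is good to about 2 mm. The wrist camera is an equidistant fisheye: a pixel r from the principal point sees the ray r / f radians off the axis. A picture is of the moment at which its call begins: read the wrist's pose just before it. get_calibration takes no time and is no camera call; for the wrist camera it gives the pose at the moment of the call.
- ctrl.hand_in(): hands the job in; it is judged then, once.
Trained networks look in the newest picture that a camera, given by its name, has taken for a name from the list of things; names that differ only in an ending like _2 or _b are one class to them, and where a whole thing is asked for, a point or a joint stands for the part that bears it (a point fixed in the world has none). Each returns a list of dicts, best first, with "score" (0 to 1); they miss things now and then, are a little off and sometimes report something else, mostly with a low value. They report only what shows in the picture. A call takes as long as a camera call.
- ctrl.recognise(camera, query): "location" ([column, row] in pixels, amid what is visible of it).
The state is a dict: "clock": time; "qpos": joint angles; "joint_vel": joint speeds; "effort": joint torques, N m; "tool_pos": TCP position; "eef_rot": TCP orientation; "wrist_force": force on the tool from outside, world axes, zero at the start; "wrist_torque": the same for the moment, N m; "width": finger opening in m; "grip_force": force on a finger pad.
Only numpy, scipy, OpenCV 4.12 (cv2) and the standard library are available. Lean on these libraries where they do the work, as an engineer would, in place of code of your own. Each camera call takes 0.05 s, during which the arm holds its last target. There are 200 camera calls.

## Working session

There is one attempt and no reset: what is moved stays moved. The work goes in short steps, Python scripts to look and compute and a shell command to move; the robot and the scene stay as the last step left them, time stands still between calls to the robot, and variables do not carry over. Pictures are saved under pics/ and viewed, at most 14 in all, crops included, and the job is handed in when it is done.

```bash
mkdir -p pics; ls; cat > h.py <<'E'
from station import ctrl
import numpy as np, cv2
from scipy.spatial.transform import Rotation as R
def snap(name, save=None):
    cal=ctrl.get_calibration(name); im,d=ctrl.camera(name)
    if save: cv2.imwrite(f'pics/{save}.png', im[:,:,::-1])
    return im,d,cal
def world(d,cal,fish=False):
    v,u=np.mgrid[0:d.shape[0],0:d.shape[1]].astype(float)
    x=(u-cal['cx'])/cal['fx']; y=(v-cal['cy'])/cal['fy']
    if fish:
        r=np.hypot(x,y)+1e-9; s=np.tan(np.minimum(r,1.5))/r; x=x*s; y=y*s
    P=np.stack([x*d,y*d,d],-1)
    Rm=R.from_rotvec(np.ravel(cal['rvec'])).as_matrix(); t=np.ravel(cal['tvec'])
    W=(P-t)@Rm
    W[d<=0]=np.nan
    return W
E
python3 - <<'E'
from h import *
for n in('top','scene'):
    im,d,cal=snap(n,n+'0'); np.savez(n+'0.npz',im=im,d=d,**{k:np.array(v) for k,v in cal.items()})
    Rm=R.from_rotvec(np.ravel(cal['rvec'])).as_matrix(); print(n,cal['fx'],-Rm.T@np.ravel(cal['tvec']))
    if n=='top':
        W=world(d,cal)
        for q in ['cassette','cover_mid','cover_lip','rack','pry_handle','pry_tip','block_mid','jar_a_mid','stone_a_mid','marker_mid','plate_red_grip']:
            r=ctrl.recognise(n,q)
            for x in r[:3]:
                c,ro=map(int,x['location']); print(q,round(x['score'],2),c,ro,np.round(W[ro,c],3))
print(ctrl.read_state())
E
```

```text
pics
top 514.7191096885747 [0.44504172 0.07288225 1.32841397]
cassette 0.57 255 240 [0.532 0.136 0.005]
cover_mid 0.59 287 231 [0.547 0.054 0.087]
cover_lip 0.78 289 229 [0.551 0.049 0.086]
rack 0.8 406 215 [ 0.587 -0.255  0.01 ]
pry_handle 0.94 190 258 [0.488 0.299 0.029]
pry_tip 0.7 194 262 [0.478 0.29  0.025]
block_mid 0.87 385 273 [ 0.44  -0.19   0.032]
jar_a_mid 0.69 332 161 [ 0.72  -0.062  0.071]
stone_a_mid 0.63 277 163 [0.73  0.075 0.015]
stone_a_mid 0.51 195 263 [0.476 0.288 0.021]
marker_mid 0.88 277 293 [0.396 0.082 0.016]
scene 521.2766272075547 [-0.30533128  0.68542347  0.63723457]
{'clock': 0.65, 'qpos': array([ 1.16940234,  0.43445842,  0.02503412,  1.57319917, -0.01158509,
        1.13399189, -0.0751002 ]), 'joint_vel': array([-5.37989359e-05, -9.11397010e-04, -1.75137746e-03, -2.00633383e-03,
       -1.19432106e-04, -8.48617144e-04, -7.93170426e-04]), 'effort': array([-3.38185919e-04, -6.70045137e+01,  1.02387462e+00, -3.16487575e+01,
        1.56369031e-02,  2.03849195e-03,  3.44004697e-06]), 'tool_pos': array([ 0.183937  , -0.59733962,  0.25034942]), 'eef_rot': array([ 3.10653007e+00,  4.67415937e-01, -2.82343461e-05]), 'wrist_force': array([ 0.82919467, -0.47432178, -0.37091425]), 'wrist_torque': array([ 0.00748547,  0.01428199, -0.02908964]), 'grip_force': 0.0, 'width': 0.08502978197108085}
```

View pics/top0.png

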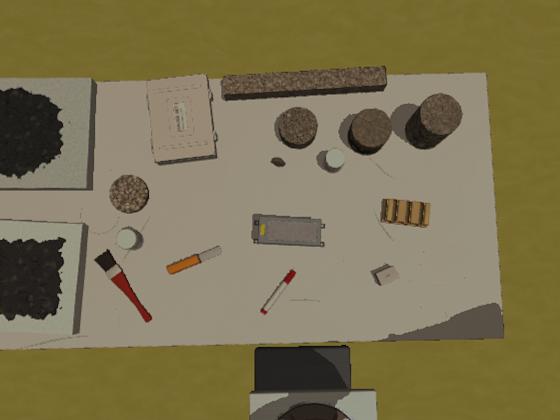

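View pics/scene0.png

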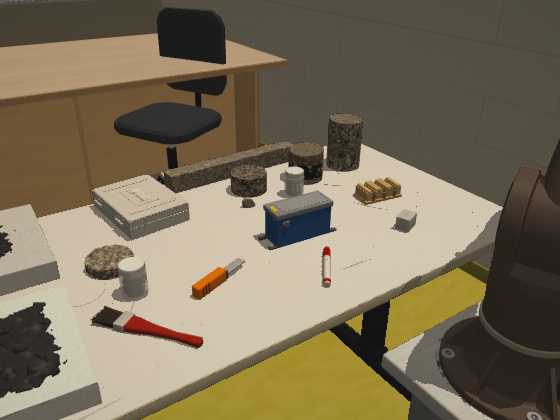

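The top view shows the yellow stripe (the -x end) at px (262,230), on the world +y side. The pry blade at (210,253) points toward it. The rack is at (406,212), the block at (386,274), the marker at (277,292) and one jar at (335,158). The area around (215,200) is free for the cover.

```bash
cat >> h.py <<'E'
def rect(W,m):
    k,lab,st,_=cv2.connectedComponentsWithStats(m.astype(np.uint8))
    i=1+np.argmax(st[1:,4]); s=lab==i
    p=W[s][:,:2].astype(np.float32); (c,sz,a)=cv2.minAreaRect(p)
    b=cv2.boxPoints((c,sz,a)); e=[b[1]-b[0],b[2]-b[1]]; e=max(e,key=np.linalg.norm)
    return np.round(c,4),np.round(sorted(sz),4),round(np.degrees(np.arctan2(e[1],e[0])),1),np.round(np.nanmedian(W[s][:,2]),4)
E
python3 - <<'E'
from h import *
f=np.load('top0.npz'); W=world(f['d'],{k:f[k] for k in('fx','fy','cx','cy','rvec','tvec')}); im=f['im'].astype(int)
z=W[...,2]; print('table',np.nanmedian(z[300:330,330:450]))
def box(x0,x1,y0,y1): return (W[...,0]>x0)&(W[...,0]<x1)&(W[...,1]>y0)&(W[...,1]<y1)
print('cover',rect(W,box(.45,.65,-.1,.2)&(z>.08)))
print('tabs',rect(W,box(.45,.65,-.1,.2)&(z>.004)))
print('rack',rect(W,box(.5,.68,-.35,-.17)&(z>.03)), rect(W,box(.5,.68,-.35,-.17)&(z>.006)))
print('block',rect(W,box(.35,.52,-.26,-.12)&(z>.025)))
t=box(.4,.6,.17,.4)
print('pry',rect(W,t&(z>.007)),'handle',rect(W,t&(z>.022)))
print('marker',rect(W,box(.3,.46,0,.16)&(z>.006)))
E
```

```text
table -0.0004450756056896255
cover (array([0.5467, 0.0489]), array([0.066 , 0.1521]), np.float32(85.9), np.float64(0.0858))
tabs (array([0.5516, 0.0482]), array([0.076 , 0.1862]), np.float32(86.2), np.float64(0.0856))
rack (array([ 0.5901, -0.2696]), array([0.024 , 0.0558]), np.float32(-8.6), np.float64(0.0368)) (array([ 0.5929, -0.2553]), array([0.0621, 0.1227]), np.float32(81.7), np.float64(0.0336))
block (array([ 0.4334, -0.1944]), array([0.0344, 0.0508]), np.float32(-67.8), np.float64(0.0334))
pry (array([0.4827, 0.2909]), array([0.0239, 0.145 ]), np.float32(-68.8), np.float64(0.0233)) handle (array([0.4726, 0.3176]), array([0.0224, 0.0845]), np.float32(-70.3), np.float64(0.0267))
marker (array([0.3976, 0.0803]), array([0.0153, 0.1334]), np.float32(-38.4), np.float64(0.0138))
```

```bash
cat > goal.py <<'E'
import sys; from h import *
# goal x y z yaw_deg [pitch_deg about tool y]
a=[float(v) for v in sys.argv[1:]]
s=ctrl.read_state(); Rc=R.from_rotvec(s['eef_rot'])
Rg=R.from_euler('z',a[3],degrees=True)*R.from_rotvec([np.pi,0,0])
if len(a)>4: Rg=Rg*R.from_euler('y',a[4],degrees=True)
d=Rc.inv().apply(np.array(a[:3])-s['tool_pos']); r=(Rc.inv()*Rg).as_rotvec(degrees=True)
x=Rc.as_matrix()[:,0]
print('t%.1f'%s['clock'],'pos',np.round(s['tool_pos'],4),'yaw %.1f'%np.degrees(np.arctan2(x[1],x[0])),'down',np.round(Rc.as_matrix()[:,2],3),'F',np.round(s['wrist_force'],1),'w %.4f g %.0f'%(s['width'],s['grip_force']))
print('DELTA',np.round(d,4),np.round(r,2))
E
python3 goal.py 0.479 0.30 0.25 110
```

```text
t0.7 pos [ 0.1839 -0.5973  0.2503] yaw 17.1 down [-0. -0. -1.] F [ 0.8 -0.5 -0.4] w 0.0850 g 0
DELTA [ 5.461e-01 -7.708e-01  3.000e-04] [ 0.000e+00  1.000e-02 -9.289e+01]
```

```bash
python3 -m handwheel '[[[0.023,-0.032,0,0,0,-4,0.085],[0.046,-0.064,0,0,0,-8,0.085],[0.069,-0.096,0,0,0,-12,0.085],[0.092,-0.128,0,0,0,-16,0.085],[0.115,-0.160,0,0,0,-20,0.085],[0.138,-0.192,0,0,0,-24,0.085],[0.161,-0.224,0,0,0,-28,0.085],[0.182,-0.257,0,0,0,-32,0.085]]]' 120; python3 goal.py 0.479 0.30 0.25 110
```

```text
clock: 1.32
tool_pos: [0.2828, -0.2964, 0.2506]
eef_rot: [2.854, 1.31, 0.0]
wrist_force: [1.7, -0.1, 0.2]
width: 0.0848
grip_force: 0.0
t1.3 pos [ 0.2828 -0.2964  0.2506] yaw 49.3 down [ 0.001 -0.001 -1.   ] F [ 1.7 -0.1  0.2] w 0.0848 g 0
DELTA [ 5.802e-01 -2.400e-01  2.000e-04] [ 5.000e-02  5.000e-02 -6.068e+01]
```

```bash
python3 -m handwheel '[[[0.036,-0.015,0,0,0,-4,0.085],[0.072,-0.03,0,0,0,-8,0.085],[0.108,-0.045,0,0,0,-12,0.085],[0.144,-0.06,0,0,0,-16,0.085],[0.180,-0.075,0,0,0,-20,0.085],[0.216,-0.09,0,0,0,-24,0.085],[0.252,-0.105,0,0,0,-27,0.085],[0.29,-0.12,0,0,0,-30,0.085]]]' 120; python3 goal.py 0.479 0.30 0.25 110
```

```text
clock: 1.98
tool_pos: [0.3814, 0.0013, 0.2507]
eef_rot: [2.419, 2.002, 0.001]
wrist_force: [1.0, -0.3, 0.2]
width: 0.0848
grip_force: 0.0
t2.0 pos [0.3814 0.0013 0.2507] yaw 79.2 down [ 0.001 -0.001 -1.   ] F [ 1.  -0.3  0.2] w 0.0848 g 0
DELTA [0.3117 0.04   0.0006] [  0.06   0.05 -30.77]
```

```bash
python3 -m handwheel '[[[0.039,0.005,0,0,0,-4,0.085],[0.078,0.01,0,0,0,-8,0.085],[0.117,0.015,0,0,0,-12,0.085],[0.156,0.02,0,0,0,-16,0.085],[0.195,0.025,0,0,0,-20,0.085],[0.234,0.03,0,0,0,-24,0.085],[0.273,0.035,0,0,0,-28,0.085],[0.312,0.04,0,0,0,-31,0.085]]]' >/dev/null; python3 -m handwheel '[[[0,0,0,0,0,0,0.085],[0,0,0,0,0,0,0.085],[0,0,0,0,0,0,0.085],[0,0,0,0,0,0,0.085],[0,0,0,0,0,0,0.085],[0,0,0,0,0,0,0.085],[0,0,0,0,0,0,0.085],[0,0,0,0,0,0,0.085]]]' >/dev/null
python3 - <<'E'
from h import *
for n in ('top','wrist'):
    im,d,cal=snap(n,n+'1'); W=world(d,cal,n=='wrist'); z=W[...,2]
    print(n,cal['fx'],np.nanmin(W[...,0]),np.nanmax(W[...,0]))
    t=(W[...,0]>.4)&(W[...,0]<.6)&(W[...,1]>.17)&(W[...,1]<.42)
    if n=='top': t&=z<.05
    print('pry',rect(W,t&(z>.007)&(z<.05)),'handle',rect(W,t&(z>.022)&(z<.05)))
E
python3 goal.py 0.479 0.300 0.014 110
```

```text
top 514.7191096885747 -0.14043154483392598 1.6244721423111346
pry (array([0.4946, 0.2631]), array([0.0238, 0.0825]), np.float32(-66.3), np.float64(0.0167)) handle (array([0.4833, 0.2891]), array([0.0208, 0.0266]), np.float32(-76.6), np.float64(0.0264))
wrist 325.19226210127806 -0.7882419561864745 2.605950127217291
pry (array([0.4831, 0.2918]), array([0.0225, 0.1437]), np.float32(-69.5), np.float64(0.0262)) handle (array([0.4728, 0.3193]), array([0.0225, 0.0851]), np.float32(-69.4), np.float64(0.0272))
t3.4 pos [0.4796 0.2982 0.2504] yaw 110.1 down [ 0. -0. -1.] F [0.3 0.2 0.6] w 0.0852 g 0
DELTA [ 0.002  -0.      0.2364] [0.01 0.01 0.09]
```

View pics/wrist1.png

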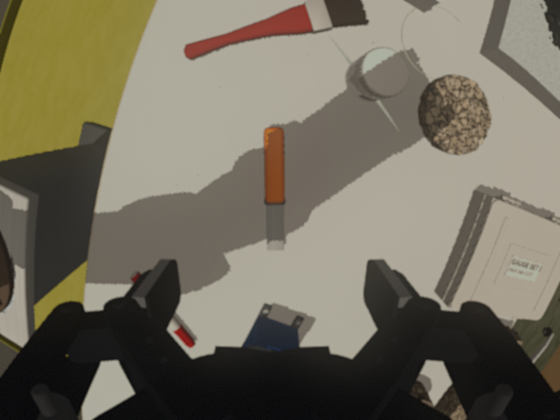

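```bash
python3 -m handwheel '[[[0.001,0,0.04,0,0,0,0.085],[0.002,0,0.08,0,0,0,0.085],[0.003,0,0.115,0,0,0,0.07],[0.004,0,0.15,0,0,0,0.055],[0.004,0,0.18,0,0,0,0.045],[0.004,0,0.205,0,0,0,0.045],[0.004,0,0.22,0,0,0,0.045],[0.004,0,0.228,0,0,0,0.045]]]' 120; python3 -m handwheel '[[[0,0,0,0,0,0,0.045],[0,0,0,0,0,0,0.03],[0,0,0,0,0,0,0.015],[0,0,0,0,0,0,0.015],[0,0,0,0,0,0,0.015],[0,0,0,0,0,0,0.015],[0,0,0,0,0,0,0.015],[0,0,0,0,0,0,0.015]]]' 120; python3 goal.py 0.479 0.300 0.014 110
```

```text
clock: 4.08
tool_pos: [0.4772, 0.3014, 0.02]
eef_rot: [-1.799, -2.574, 0.005]
wrist_force: [-0.5, 0.1, -0.4]
width: 0.0449
grip_force: 0.0
clock: 4.75
tool_pos: [0.479, 0.303, 0.024]
eef_rot: [1.799, 2.574, 0.004]
wrist_force: [-0.9, -1.2, 7.2]
width: 0.0201
grip_force: 118.1
t4.8 pos [0.479 0.303 0.024] yaw 110.1 down [ 0.002  0.001 -1.   ] F [-0.9 -1.2  7.2] w 0.0201 g 118
DELTA [-0.0028 -0.001   0.01  ] [ 0.15 -0.03  0.11]
```

```bash
python3 -m handwheel '[[[0,0,-0.02,0,0,0,0.015],[0,0,-0.04,0,0,0,0.015],[0,0,-0.06,0,0,0,0.015],[0,0,-0.08,0,0,0,0.015],[0,0,-0.10,0,0,0,0.015],[0,0,-0.12,0,0,0,0.015],[0,0,-0.12,0,0,0,0.015],[0,0,-0.12,0,0,0,0.015]]]' 120; python3 goal.py 0.561 0.2500 0.12 86
```

```text
clock: 5.42
tool_pos: [0.4789, 0.3026, 0.1438]
eef_rot: [1.799, 2.574, 0.004]
wrist_force: [-0.3, -0.8, -1.8]
width: 0.0199
grip_force: 117.6
t5.4 pos [0.4789 0.3026 0.1438] yaw 110.1 down [ 0.003  0.001 -1.   ] F [-0.3 -0.8 -1.8] w 0.0199 g 118
DELTA [-0.0776  0.059   0.024 ] [ 0.17 -0.05 24.09]
```

```bash
python3 -m handwheel '[[[-0.011,0.008,0.003,0,0,3.5,0.015],[-0.022,0.016,0.006,0,0,7,0.015],[-0.033,0.025,0.009,0,0,10.5,0.015],[-0.045,0.034,0.012,0,0,14,0.015],[-0.057,0.043,0.015,0,0,17.5,0.015],[-0.068,0.052,0.018,0,0,21,0.015],[-0.0776,0.059,0.02,0,0,24.1,0.015],[-0.0776,0.059,0.024,0,0,24.1,0.015]]]' 120 
cat > look.py <<'E'
from h import *
import sys
im,d,cal=snap('wrist',sys.argv[1]); W=world(d,cal,True); z=W[...,2]
s=ctrl.read_state(); np.savez('w.npz',W=W,im=im)
E
cat > tool.py <<'E'
from h import *
f=np.load('w.npz'); W=f['W']; z=W[...,2]; s=ctrl.read_state(); p=s['tool_pos']; Rc=R.from_rotvec(s['eef_rot'])
L=Rc.inv().apply((W-p).reshape(-1,3)).reshape(W.shape)
m=(abs(L[...,1])<.02)&(L[...,0]<-.045)&(L[...,0]>-.095)&(abs(L[...,2])<.03)
k=L[m]; print('blade n',len(k),'xmin',k[:,0].min(),'y',np.percentile(k[:,1],[2,50,98]).round(4))
for a in np.arange(-.09,-.045,.01):
    q=k[(k[:,0]>a)&(k[:,0]<a+.01)]
    if len(q): print(round(a+.005,3),'ymid %.4f topz(local) %.4f world z %.4f'%((q[:,1].min()+q[:,1].max())/2,np.median(q[:,2]),p[2]-np.median(q[:,2])))
b=(W[...,0]>.45)&(W[...,0]<.65)&(W[...,1]>-.1)&(W[...,1]<.14)
print('cover',rect(W,b&(z>.08)&(z<.1)))
E
python3 look.py w2; python3 tool.py; python3 goal.py 0.5597 0.2350 0.077 86
```

```text
clock: 6.08
tool_pos: [0.5622, 0.247, 0.1171]
eef_rot: [2.303, 2.135, -0.002]
wrist_force: [0.6, -0.6, -0.5]
width: 0.0201
grip_force: 117.5
t6.1 pos [0.5603 0.248  0.1162] yaw 85.9 down [-0.002 -0.002 -1.   ] F [ 0.2 -0.6 -2.9] w 0.0197 g 118
DELTA [-0.013   0.0003  0.0393] [-0.08  0.11 -0.07]Traceback (most recent call last):
  File "tool.py", line 5, in <module>
    k=L[m]; print('blade n',len(k),'xmin',k[:,0].min(),'y',np.percentile(k[:,1],[2,50,98]).round(4))
                                          ~~~~~~~~~~^^
    return umr_minimum(a, axis, None, out, keepdims, initial, where)
ValueError: zero-size array to reduction operation minimum which has no identity
```

View pics/w2.png

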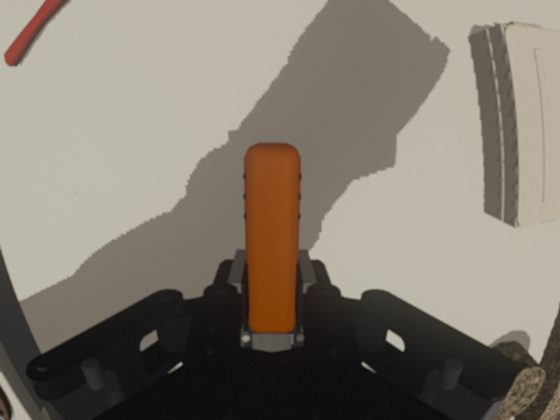

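The wrist picture shows the handle held straight at column 272. The blade is hidden behind the gripper, so I'll measure the handle top from the depth.

```bash
cat > tool2.py <<'E'
from h import *
f=np.load('w.npz'); W=f['W']; im=f['im'].astype(int); s=ctrl.read_state(); p=s['tool_pos']; Rc=R.from_rotvec(s['eef_rot'])
L=Rc.inv().apply((W-p).reshape(-1,3)).reshape(W.shape)
m=(im[...,0]>110)&(im[...,2]<50)&(im[...,1]<130)&(abs(L[...,2])<.05)
k=L[m]
print(len(k),'x',np.percentile(k[:,0],[0.5,99.5]).round(4))
for a in np.arange(0,.06,.01):
    q=k[(k[:,0]>a)&(k[:,0]<a+.01)]; print(round(a+.005,3),'y',np.percentile(q[:,1],[3,97]).round(4),'z',np.median(q[:,2]).round(4),'world',(p[2]-np.median(q[:,2])).round(4))
E
python3 tool2.py
```

```text
8933 x [-0.0218  0.0578]
0.005 y [-0.0083  0.0094] z -0.0044 world 0.1206
0.015 y [-0.0085  0.0101] z -0.0043 world 0.1205
0.025 y [-0.0086  0.0103] z -0.0043 world 0.1206
0.035 y [-0.0083  0.0101] z -0.0043 world 0.1205
0.045 y [-0.0083  0.0104] z -0.0042 world 0.1204
0.055 y [-0.0081  0.0103] z -0.0039 world 0.1201
```

```bash
python3 -m handwheel '[[[-0.003,-0.0005,0.01,0,0,0,0.015],[-0.006,-0.0006,0.02,0,0,0,0.015],[-0.01,-0.0006,0.03,0,0,0,0.015],[-0.013,-0.0006,0.0395,0,0,0,0.015],[-0.013,-0.0006,0.0395,0,0,0,0.015],[-0.013,-0.0006,0.0395,0,0,0,0.015],[-0.013,-0.0006,0.0395,0,0,0,0.015],[-0.013,-0.0006,0.0395,0,0,0,0.015]]]' 120 >/dev/null;  python3 goal.py 0.5588 0.2350 0.0767 86; python3 - <<'E'
from h import *
im,d,cal=snap('scene'); c=im[180:320,200:360]
cv2.imwrite('pics/s3.png',cv2.resize(c[:,:,::-1],None,fx=4.5,fy=4.2,interpolation=cv2.INTER_CUBIC))
E
```

```text
t6.8 pos [0.559  0.2373 0.0793] yaw 86.0 down [ 0.001  0.001 -1.   ] F [-0.  -0.3 -0.3] w 0.0199 g 118
DELTA [-0.0023 -0.0001  0.0026] [ 0.05 -0.05  0.04]
```

View pics/s3.png

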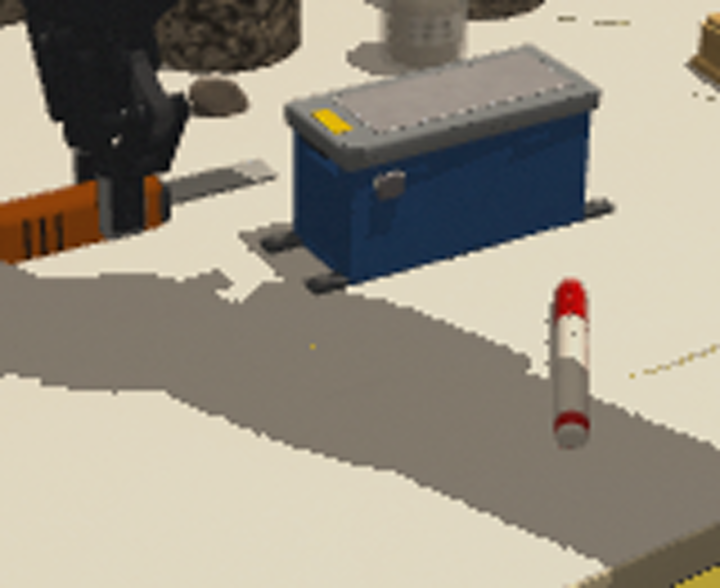

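The zoomed scene view shows the blade tip at (270,175), lined up with the notch just under the cover at about (300,160). I'll insert it gently.

```bash
python3 -m handwheel '[[[-0.004,0,0.0024,0,0,0,0.015],[-0.009,0,0.0024,0,0,0,0.015],[-0.014,0,0.0024,0,0,0,0.015],[-0.019,0,0.0024,0,0,0,0.015],[-0.024,0,0.0024,0,0,0,0.015],[-0.028,0,0.0024,0,0,0,0.015],[-0.028,0,0.0024,0,0,0,0.015],[-0.028,0,0.0024,0,0,0,0.015]]]' 120;python3 -m handwheel '[[[-0.004,0,0,0,0,0,0.015],[-0.008,0,0,0,0,0,0.015],[-0.012,0,0,0,0,0,0.015],[-0.016,0,0,0,0,0,0.015],[-0.019,0,0,0,0,0,0.015],[-0.022,0,0,0,0,0,0.015],[-0.022,0,0,0,0,0,0.015],[-0.022,0,0,0,0,0,0.015]]]' 120;  python3 goal.py 0.5588 0.1875 0.0767 86; python3 look.py w4; python3 tool2.py
```

```text
clock: 7.52
tool_pos: [0.5569, 0.2084, 0.0764]
eef_rot: [2.298, 2.142, 0.0]
wrist_force: [-0.6, -0.4, -1.5]
width: 0.0198
grip_force: 117.6
clock: 8.18
tool_pos: [0.5553, 0.1866, 0.0764]
eef_rot: [2.298, 2.142, 0.0]
wrist_force: [0.3, 0.1, -1.6]
width: 0.0198
grip_force: 117.6
t8.2 pos [0.5553 0.1866 0.0764] yaw 86.0 down [ 0. -0. -1.] F [ 0.3  0.1 -1.6] w 0.0198 g 118
DELTA [ 0.0011  0.0034 -0.0003] [ 0.    0.   -0.01]
9107 x [-0.0212  0.0587]
0.005 y [-0.0103  0.0076] z -0.0035 world 0.0799
0.015 y [-0.0108  0.0082] z -0.0034 world 0.0799
0.025 y [-0.0108  0.0083] z -0.0035 world 0.0799
0.035 y [-0.0107  0.0082] z -0.0034 world 0.0799
0.045 y [-0.0106  0.0083] z -0.0034 world 0.0798
0.055 y [-0.0105  0.0082] z -0.003 world 0.0794
```

```bash
python3 -m handwheel '[[[0,0,-0.001,0,0,0,0.015],[0,0,-0.002,0,0,0,0.015],[0,0,-0.003,0,0,0,0.015],[0,0,-0.004,0,0,0,0.015],[0,0,-0.005,0,-0.5,0,0.015],[0,0,-0.006,0,-1,0,0.015],[0,0,-0.007,0,-1.5,0,0.015],[0,0,-0.008,0,-2,0,0.015]]]' 120;  python3 look.py w5; python3 tool2.py
```

```text
clock: 8.9
tool_pos: [0.5549, 0.1866, 0.0839]
eef_rot: [2.279, 2.126, -0.042]
wrist_force: [0.1, -1.4, -6.9]
width: 0.0198
grip_force: 118.0
9098 x [-0.0215  0.0584]
0.005 y [-0.0105  0.0075] z -0.003 world 0.0875
0.015 y [-0.011  0.008] z -0.003 world 0.0875
0.025 y [-0.0111  0.0081] z -0.0032 world 0.0877
0.035 y [-0.0109  0.008 ] z -0.0033 world 0.0877
0.045 y [-0.0109  0.008 ] z -0.0033 world 0.0878
0.055 y [-0.0107  0.008 ] z -0.003 world 0.0874
```

```bash
python3 -m handwheel '[[[0,0,-0.001,0,-0.5,0,0.015],[0,0,-0.002,0,-1,0,0.015],[0,0,-0.003,0,-1.5,0,0.015],[0,0,-0.004,0,-2,0,0.015],[0,0,-0.005,0,-2.5,0,0.015],[0,0,-0.006,0,-3,0,0.015],[0,0,-0.006,0,-3,0,0.015],[0,0,-0.006,0,-3,0,0.015]]]' 120;  python3 look.py w5; python3 tool2.py; cat > cov.py <<'E'
from h import *
import sys
im,d,cal=snap('top'); W=world(d,cal); z=W[...,2]
u=np.array([.0698,.9976]); c=np.array([.5467,.0489]); s=(W[...,:2]-c)@u; t=(W[...,:2]-c)@np.array([.9976,-.0698])
for a in np.arange(-.07,.08,.02):
    m=(abs(s-a)<.006)&(abs(t)<.025); print('s %.2f'%a,'z',np.nanmedian(z[m]).round(4))
E
python3 cov.py
```

```text
clock: 9.62
tool_pos: [0.5553, 0.1874, 0.0905]
eef_rot: [2.252, 2.102, -0.098]
wrist_force: [0.3, 0.3, -3.1]
width: 0.0197
grip_force: 119.0
9137 x [-0.0214  0.0589]
0.005 y [-0.0104  0.0075] z -0.0037 world 0.0941
0.015 y [-0.0109  0.0082] z -0.0036 world 0.094
0.025 y [-0.0111  0.0082] z -0.0037 world 0.0941
0.035 y [-0.0109  0.0081] z -0.0037 world 0.0941
0.045 y [-0.0107  0.0082] z -0.0036 world 0.094
0.055 y [-0.0106  0.0081] z -0.0033 world 0.0937
s -0.07 z 0.0856
s -0.05 z 0.0893
s -0.03 z 0.0915
s -0.01 z 0.0945
s 0.01 z 0.0978
s 0.03 z 0.1006
s 0.05 z 0.1035
s 0.07 z 0.1048
```

```bash
python3 -m handwheel '[[[0,0,0.002,0,1,0,0.015],[0,0,0.004,0,2,0,0.015],[0,0,0.006,0,3,0,0.015],[0,0,0.008,0,4,0,0.015],[0,0,0.008,0,5,0,0.015],[0,0,0.008,0,5,0,0.015],[0,0,0.008,0,5,0,0.015],[0,0,0.008,0,5,0,0.015]]]' 120; python3 cov.py; python3 goal.py 0.5553 0.187 0.08 86
```

```text
clock: 10.38
tool_pos: [0.5553, 0.1864, 0.0825]
eef_rot: [-2.298, -2.143, -0.0]
wrist_force: [-0.8, 0.4, -0.4]
width: 0.0199
grip_force: 119.1
s -0.07 z 0.0862
s -0.05 z 0.0887
s -0.03 z 0.0907
s -0.01 z 0.093
s 0.01 z 0.0951
s 0.03 z 0.097
s 0.05 z 0.5237
s 0.07 z 0.5204
t10.4 pos [0.5553 0.1866 0.0826] yaw 86.0 down [ 0.  0. -1.] F [ 0.5  0.2 -1.1] w 0.0195 g 119
DELTA [ 0.0004 -0.0001  0.0026] [ 0.01 -0.01  0.02]
```

```bash
python3 -m handwheel '[[[0.01,0,0,0,0,0,0.015],[0.02,0,0,0,0,0,0.015],[0.035,0,0,0,0,0,0.015],[0.05,0,0,0,0,0,0.015],[0.065,-0.01,-0.01,0,0,0,0.015],[0.085,-0.04,-0.01,0,0,0,0.015],[0.1,-0.07,0,0,0,0,0.015],[0.107,-0.088,0.01,0,0,0,0.015]]]' 120 >/dev/null; python3 -m handwheel '[[[0,0,0.01,0,0,0,0.015],[0,0,0.02,0,0,0,0.015],[0,0,0.03,0,0,0,0.015],[0,0,0.038,0,0,0,0.015],[0,0,0.041,0,0,0,0.015],[0,0,0.044,0,0,0,0.015],[0,0,0.044,0,0,0,0.015],[0,0,0.044,0,0,0,0.015]]]' 120; python3 goal.py 0.475 0.300 0.0255 86;python3 cov.py
```

```text
clock: 11.77
tool_pos: [0.4753, 0.2991, 0.0285]
eef_rot: [2.298, 2.142, 0.0]
wrist_force: [-0.7, 0.6, -1.3]
width: 0.0197
grip_force: 119.1
t11.8 pos [0.4753 0.2991 0.0285] yaw 86.0 down [ 0.  0. -1.] F [-0.7  0.6 -1.3] w 0.0197 g 119
DELTA [ 0.0009 -0.0003  0.003 ] [ 0.01 -0.01 -0.02]
s -0.07 z 0.0859
s -0.05 z 0.0887
s -0.03 z 0.0913
s -0.01 z 0.0932
s 0.01 z 0.0954
s 0.03 z 0.0981
s 0.05 z 0.0993
s 0.07 z 0.1011
```

```bash
python3 -m handwheel '[[[0,0,0.002,0,0,0,0.015],[0,0,0.003,0,0,0,0.015],[0,0,0.003,0,0,0,0.03],[0,0,0.003,0,0,0,0.05],[0,0,0.003,0,0,0,0.05],[0,0,-0.02,0,0,0,0.05],[0,0,-0.05,0,0,0,0.07],[0,0,-0.09,0,0,0,0.085]]]' 60 ; python3 -m handwheel '[[[0,0,-0.03,0,0,0,0.085],[0,0,-0.06,0,0,0,0.085],[0,0,-0.06,0,0,0,0.085],[0,0,-0.06,0,0,0,0.085],[0,0,-0.06,0,0,0,0.085],[0,0,-0.06,0,0,0,0.085],[0,0,-0.06,0,0,0,0.085],[0,0,-0.06,0,0,0,0.085]]]' ;python3 goal.py 0.5467 0.0489 0.17 86 5.7
```

```text
clock: 12.48
tool_pos: [0.4736, 0.2982, 0.1176]
eef_rot: [-2.296, -2.143, 0.007]
wrist_force: [1.1, -0.0, -0.0]
width: 0.0724
grip_force: 0.0
clock: 13.15
tool_pos: [0.4745, 0.2989, 0.1774]
eef_rot: [-2.297, -2.143, 0.003]
wrist_force: [1.0, 0.3, 0.3]
width: 0.0848
grip_force: 0.0
t13.2 pos [0.4745 0.2989 0.1774] yaw 86.0 down [-0.002 -0.001 -1.   ] F [1.  0.3 0.3] w 0.0848 g 0
DELTA [-0.2444  0.0894  0.0075] [-0.09  5.76  0.02]
```

```bash
python3 -m handwheel '[[[-0.03,0.012,0,0,1,0,0.085],[-0.065,0.024,0,0,2,0,0.085],[-0.1,0.036,0,0,3,0,0.085],[-0.135,0.048,0,0,4,0,0.085],[-0.17,0.062,0,0,5,0,0.085],[-0.205,0.075,0,0,5.7,0,0.085],[-0.235,0.086,0,0,5.7,0,0.085],[-0.2444,0.0894,0,0,5.7,0,0.085]]]'  ;python3 goal.py 0.5467 0.0489 0.092 86 5.7; python3 look.py w6; python3 - <<'E'
from h import *
f=np.load('w.npz'); W=f['W']; z=W[...,2]
b=(W[...,0]>.45)&(W[...,0]<.65)&(W[...,1]>-.1)&(W[...,1]<.16)
print('cover',rect(W,b&(z>.08)&(z<.115)))
t=(W[...,0]>.4)&(W[...,0]<.53)&(W[...,1]>.17)&(W[...,1]<.42)
print('pry',rect(W,t&(z>.007)&(z<.05)))
E
```

```text
clock: 13.82
tool_pos: [0.5482, 0.0424, 0.1772]
eef_rot: [-2.255, -2.088, -0.108]
wrist_force: [-0.1, -0.6, 0.6]
width: 0.0848
grip_force: 0.0
t13.8 pos [0.5482 0.0424 0.1772] yaw 85.6 down [ 0.006  0.097 -0.995] F [-0.1 -0.6  0.6] w 0.0848 g 0
DELTA [-0.0019 -0.0019  0.0854] [-0.02  0.15 -0.42]
cover (array([0.5471, 0.047 ]), array([0.0667, 0.1522]), np.float32(86.0), np.float64(0.0953))
pry (array([0.469 , 0.2392]), array([0.0208, 0.0486]), np.float32(84.6), np.float64(0.0159))
```

View pics/w6.png

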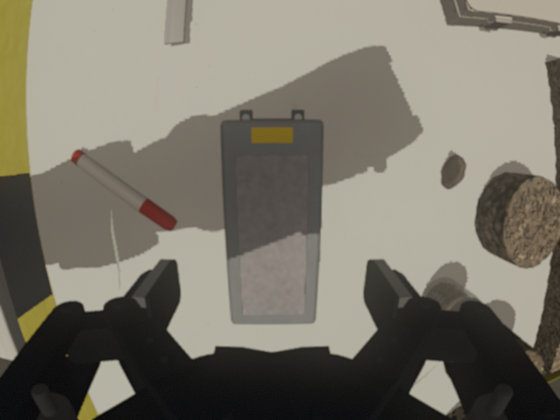

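The wrist view shows the tilted cover between the fingers, with the stripe at (272,134) pointing away from the gripper body. The cover is centred well enough, so I'll descend and grip.

```bash
python3 -m handwheel '[[[0,-0.001,0.015,0,0,-0.4,0.085],[-0.001,-0.0015,0.03,0,0,-0.4,0.085],[-0.001,-0.0015,0.045,0,0,-0.4,0.085],[-0.002,-0.0015,0.06,0,0,-0.4,0.085],[-0.002,-0.0015,0.07,0,0,-0.4,0.085],[-0.002,-0.0015,0.08,0,0,-0.4,0.085],[-0.002,-0.0015,0.087,0,0,-0.4,0.085],[-0.002,-0.0015,0.087,0,0,-0.4,0.085]]]' 60 ; python3 -m handwheel '[[[0,0,0,0,0,0,0.085],[0,0,0,0,0,0,0.075],[0,0,0,0,0,0,0.06],[0,0,0,0,0,0,0.06],[0,0,0,0,0,0,0.06],[0,0,0,0,0,0,0.06],[0,0,0,0,0,0,0.06],[0,0,0,0,0,0,0.06]]]' 60;python3 goal.py 0.5467 0.0489 0.092 86 5.7
```

```text
clock: 14.53
tool_pos: [0.5453, 0.0564, 0.0904]
eef_rot: [-2.237, -2.103, -0.11]
wrist_force: [-0.4, -0.2, 0.6]
width: 0.0851
grip_force: 0.0
clock: 15.2
tool_pos: [0.5487, 0.056, 0.0934]
eef_rot: [-2.242, -2.105, -0.119]
wrist_force: [5.8, -1.6, 6.2]
width: 0.0646
grip_force: 67.2
t15.2 pos [0.5487 0.056  0.0934] yaw 86.4 down [ 0.012  0.1   -0.995] F [ 5.8 -1.6  6.2] w 0.0646 g 67
DELTA [-0.0074 -0.0016  0.0007] [ 0.32 -0.05  0.39]
```

```bash
python3 -m handwheel '[[[0.001,0,-0.007,0,0,0,0.06],[0.0015,0,-0.015,0,0,0,0.06],[0.0025,0,-0.025,0,0,0,0.06],[0.004,0,-0.04,0,0,0,0.06],[0.0055,0,-0.055,0,0,0,0.06],[0.007,0,-0.07,0,0,0,0.06],[0.0085,0,-0.085,0,0,0,0.06],[0.01,0,-0.1,0,0,0,0.06]]]' 60 ; python3 goal.py 0.62 0.235 0.185 86 0; python3 - <<'E'
from h import *
snap('top','t7')
E
```

```text
clock: 15.87
tool_pos: [0.5452, 0.0558, 0.1928]
eef_rot: [-2.239, -2.103, -0.111]
wrist_force: [0.4, 0.3, -1.4]
width: 0.0646
grip_force: 69.6
t15.9 pos [0.5452 0.0558 0.1928] yaw 86.4 down [ 0.006  0.099 -0.995] F [ 0.4  0.3 -1.4] w 0.0646 g 70
DELTA [0.1818 0.0634 0.0259] [-0.04 -5.67  0.42]
```

View pics/t7.png

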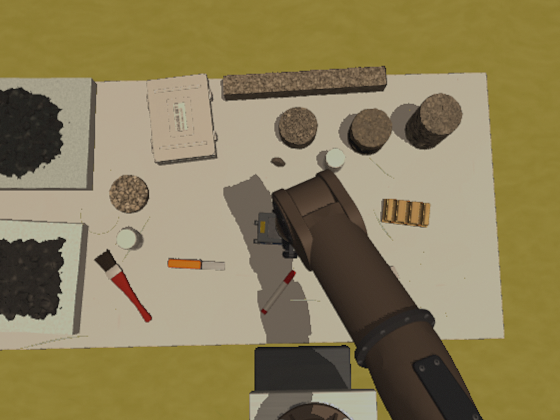

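```bash
python3 -m handwheel '[[[0.03,0.01,0.004,0,-1,0,0.06],[0.06,0.02,0.008,0,-2,0,0.06],[0.09,0.03,0.012,0,-3,0,0.06],[0.12,0.042,0.016,0,-4,0,0.06],[0.15,0.053,0.02,0,-5,0.2,0.06],[0.175,0.06,0.024,0,-5.7,0.4,0.06],[0.182,0.0634,0.026,0,-5.7,0.4,0.06],[0.182,0.0634,0.026,0,-5.7,0.4,0.06]]]' 60 ; python3 -m handwheel '[[[0,0,0.02,0,0,0,0.06],[0,0,0.04,0,0,0,0.06],[0,0,0.06,0,0,0,0.06],[0,0,0.08,0,0,0,0.06],[0,0,0.1,0,0,0,0.06],[0,0,0.12,0,0,0,0.06],[0,0,0.13,0,0,0,0.06],[0,0,0.13,0,0,0,0.06]]]' 60 ; python3 goal.py 0.62 0.235 0.034 86 0
```

```text
clock: 16.58
tool_pos: [0.6198, 0.2387, 0.1833]
eef_rot: [-2.291, -2.147, 0.0]
wrist_force: [-0.8, 0.1, -1.4]
width: 0.0644
grip_force: 69.6
clock: 17.25
tool_pos: [0.6193, 0.2327, 0.0517]
eef_rot: [-2.298, -2.141, 0.007]
wrist_force: [-1.2, -0.4, -1.1]
width: 0.0644
grip_force: 69.6
t17.2 pos [0.6193 0.2327 0.0517] yaw 85.9 down [-0.004 -0.003 -1.   ] F [-1.2 -0.4 -1.1] w 0.0644 g 70
DELTA [0.0024 0.0006 0.0177] [-0.21  0.18 -0.06]
```

```bash
python3 look.py w8; python3 - <<'E'
from h import *
f=np.load('w.npz'); W=f['W']; z=W[...,2]; s=ctrl.read_state(); p=s['tool_pos']; Rc=R.from_rotvec(s['eef_rot'])
L=Rc.inv().apply((W-p).reshape(-1,3)).reshape(W.shape)
for a in (.03,.04,.05,.06):
    m=(abs(L[...,0]-a)<.005)&(abs(L[...,1])<.028)&(abs(L[...,2])<.03); print(a,m.sum(),np.nanmedian(z[m]).round(4))
m=(abs(L[...,2])<.02)&(abs(L[...,1])<.05)&(L[...,0]>.03); print('xmax',np.nanmax(L[...,0][m]),rect(W,m))
E
```

```text
0.03 3391 0.0535
0.04 3635 0.0534
0.05 3771 0.0533
0.06 3918 0.0531
xmax 0.06562951785020783 (array([0.6219, 0.2814]), array([0.0356, 0.0666]), np.float32(-4.2), np.float64(0.0533))
```

```bash
python3 -m handwheel '[[[0,0,0.004,0,0,0,0.06],[0,0,0.008,0,0,0,0.06],[0,0,0.012,0,0,0,0.06],[0,0,0.015,0,0,0,0.06],[0,0,0.017,0,0,0,0.06],[0,0,0.017,0,0,0,0.06],[0,0,0.017,0,0,0,0.06],[0,0,0.017,0,0,0,0.06]]]' 60 ;python3 -m handwheel '[[[0,0,0,0,0,0,0.065],[0,0,0,0,0,0,0.07],[0,0,0,0,0,0,0.076],[0,0,0,0,0,0,0.085],[0,0,-0.01,0,0,0,0.085],[0,0,-0.03,0,0,0,0.085],[0,0,-0.06,0,0,0,0.085],[0,0,-0.10,0,0,0,0.085]]]'; python3 goal.py 0.545 0.040 0.24 -4
```

```text
clock: 17.97
tool_pos: [0.6209, 0.2354, 0.0375]
eef_rot: [2.297, 2.143, 0.001]
wrist_force: [-0.2, -0.5, -1.5]
width: 0.0644
grip_force: 69.6
clock: 18.63
tool_pos: [0.6194, 0.2345, 0.1368]
eef_rot: [-2.296, -2.142, 0.006]
wrist_force: [1.2, -0.7, 0.7]
width: 0.0847
grip_force: 0.0
t18.6 pos [0.6194 0.2345 0.1368] yaw 86.0 down [-0.004 -0.002 -1.   ] F [ 1.2 -0.7  0.7] w 0.0847 g 0
DELTA [-0.1994 -0.0611 -0.1026] [-7.000e-02  2.500e-01  9.003e+01]
```

```bash
python3 -m handwheel '[[[-0.02,-0.005,-0.03,0,0,6,0.085],[-0.05,-0.015,-0.06,0,0,12,0.085],[-0.08,-0.025,-0.09,0,0,18,0.085],[-0.11,-0.035,-0.1,0,0,24,0.085],[-0.14,-0.045,-0.1,0,0,30,0.085],[-0.165,-0.052,-0.1,0,0,36,0.085],[-0.185,-0.058,-0.1,0,0,42,0.085],[-0.19,-0.061,-0.1,0,0,48,0.085]]]' >/dev/null; python3 -m handwheel '[[[0,0,0,0,0,6,0.085],[0,0,0,0,0,12,0.085],[0,0,0,0,0,18,0.085],[0,0,0,0,0,24,0.085],[0,0,0,0,0,30,0.085],[0,0,0,0,0,36,0.085],[0,0,0,0,0,42,0.085],[0,0,0,0,0,42,0.085]]]'; python3 goal.py 0.5467 0.0489 0.061 -4; python3 look.py w9;  python3 - <<'E'
from h import *
f=np.load('w.npz'); W=f['W']; z=W[...,2]; im=f['im'].astype(np.uint8); hsv=cv2.cvtColor(im,cv2.COLOR_RGB2HSV)
u=np.array([-.0698,-.9976]); c=np.array([.5467,.0489]); v=np.array([.9976,-.0698])
s=(W[...,:2]-c)@u; t=(W[...,:2]-c)@v
for x0 in(-.034,0,.034):
    m=(abs(s-x0)<.010)&(abs(t)<.026)&(z>.055)&(z<.08)
    if m.sum(): print(x0,m.sum(),'s %.4f..%.4f t %.4f..%.4f z %.4f'%(*np.percentile(s[m],[2,98]),*np.percentile(t[m],[2,98]),np.median(z[m])),'hsv',np.median(hsv[m],0))
b=(W[...,0]>.45)&(W[...,0]<.65)&(W[...,1]>-.1)&(W[...,1]<.16)
print('cass',rect(W,b&(z>.055)&(z<.1)))
E
```

```text
clock: 19.97
tool_pos: [0.5466, 0.0504, 0.2383]
eef_rot: [-3.139, 0.116, -0.002]
wrist_force: [-0.1, 0.2, 0.2]
width: 0.0849
grip_force: 0.0
t20.0 pos [0.5466 0.0504 0.2383] yaw -4.2 down [ 0.001  0.    -1.   ] F [-0.1  0.2  0.2] w 0.0849 g 0
DELTA [-1.000e-04  1.600e-03  1.773e-01] [-0.02 -0.07 -0.24]
-0.034 28 s -0.0437..-0.0255 t -0.0260..0.0255 z 0.0629 hsv [23.5 36.  87.5]
0 470 s -0.0048..0.0027 t -0.0233..0.0241 z 0.0678 hsv [ 66. 141. 126.]
0.034 548 s 0.0285..0.0372 t -0.0225..0.0240 z 0.0677 hsv [  2. 183. 167.]
cass (array([0.5469, 0.0499]), array([0.0666, 0.1447]), np.float32(84.9), np.float64(0.068))
```

View pics/w9.png

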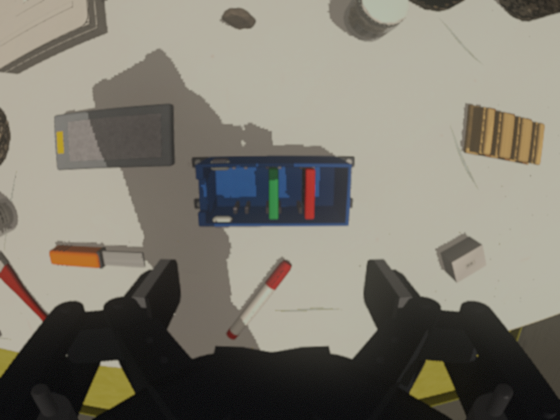

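The wrist view shows the green plate at (273,194) in the middle slot, the red one at (309,194) in the +34 mm slot, and the -34 mm slot empty. The cover stands at (115,138), the block is at (463,258) and the rack at (504,134).

```bash
python3 -m handwheel '[[[0,0.0005,0.02,0,0,0,0.05],[0,0.0005,0.05,0,0,0,0.03],[0,0.0005,0.08,0,0,0,0.018],[0,0.0005,0.1,0,0,0,0.018],[0,0.0005,0.12,0,0,0,0.018],[0,0.0005,0.13,0,0,0,0.018],[0,0.0005,0.13,0,0,0,0.018],[0,0.0005,0.13,0,0,0,0.018]]]' 50; python3 goal.py 0.5468 0.0499 0.063 -4
```

```text
clock: 20.68
tool_pos: [0.5469, 0.0496, 0.1078]
eef_rot: [-3.14, 0.107, -0.0]
wrist_force: [0.2, 0.4, -0.4]
width: 0.018
grip_force: 0.0
t20.7 pos [0.5469 0.0496 0.1078] yaw -3.9 down [ 0.  0. -1.] F [ 0.2  0.4 -0.4] w 0.0180 g 0
DELTA [-0.0001 -0.0002  0.0448] [-0.01 -0.01  0.11]
```

```bash
python3 -m handwheel '[[[0,0,0.01,0,0,0,0.018],[0,0,0.02,0,0,0,0.018],[0,0,0.03,0,0,0,0.018],[0,0,0.038,0,0,0,0.018],[0,0,0.0445,0,0,0,0.018],[0,0,0.0445,0,0,0,0.018],[0,0,0.0445,0,0,0,0.018],[0,0,0.0445,0,0,0,0.018]]]' 50;python3 -m handwheel '[[[0,0,0,0,0,0,0.012],[0,0,0,0,0,0,0.003],[0,0,0,0,0,0,0.003],[0,0,0,0,0,0,0.003],[0,0,0,0,0,0,0.003],[0,0,0,0,0,0,0.003],[0,0,0,0,0,0,0.003],[0,0,0,0,0,0,0.003]]]' 50; python3 -m handwheel '[[[0,0,-0.01,0,0,0,0.003],[0,0,-0.02,0,0,0,0.003],[0,0,-0.035,0,0,0,0.003],[0,0,-0.05,0,0,0,0.003],[0,0,-0.07,0,0,0,0.003],[0,0,-0.09,0,0,0,0.003],[0,0,-0.11,0,0,0,0.003],[0,0,-0.11,0,0,0,0.003]]]' 50;python3 goal.py 0.593 -0.255 0.17 -8.3
```

```text
clock: 21.35
tool_pos: [0.5469, 0.0496, 0.063]
eef_rot: [-3.14, 0.109, -0.001]
wrist_force: [1.0, 0.7, 0.2]
width: 0.0181
grip_force: 0.0
clock: 22.02
tool_pos: [0.5472, 0.0495, 0.0634]
eef_rot: [3.14, -0.109, 0.002]
wrist_force: [-0.2, -0.3, 6.2]
width: 0.0083
grip_force: 49.8
clock: 22.68
tool_pos: [0.5487, 0.0502, 0.1776]
eef_rot: [-3.138, 0.109, -0.011]
wrist_force: [0.9, 0.2, -1.3]
width: 0.0082
grip_force: 48.9
t22.7 pos [0.5487 0.0502 0.1776] yaw -4.0 down [ 0.007  0.001 -1.   ] F [ 0.9  0.2 -1.3] w 0.0082 g 49
DELTA [0.0653 0.3014 0.0076] [-0.1  -0.38  4.32]
```

```bash
python3 -m handwheel '[[[0.005,0.03,0,0,0,0.6,0.003],[0.014,0.07,0,0,0,1.2,0.003],[0.022,0.11,0,0,0,1.8,0.003],[0.031,0.15,0,0,0,2.4,0.003],[0.04,0.19,0,0,0,3,0.003],[0.05,0.23,0,0,0,3.6,0.003],[0.06,0.27,0,0,0,4.3,0.003],[0.0653,0.3014,0,0,0,4.3,0.003]]]' 50;python3 look.py w10; python3 goal.py 0.593 -0.255 0.17 -8.3
```

```text
clock: 23.35
tool_pos: [0.5907, -0.2596, 0.1732]
eef_rot: [3.132, -0.231, 0.001]
wrist_force: [-0.4, -0.5, -0.9]
width: 0.008
grip_force: 49.0
t23.4 pos [ 0.5896 -0.2675  0.1729] yaw -8.8 down [ 0.    -0.006 -1.   ] F [ 0.  -8.5 -0.7] w 0.0078 g 49
DELTA [ 0.0014 -0.0129  0.0028] [ 0.33 -0.05 -0.52]
```

View pics/w10.png

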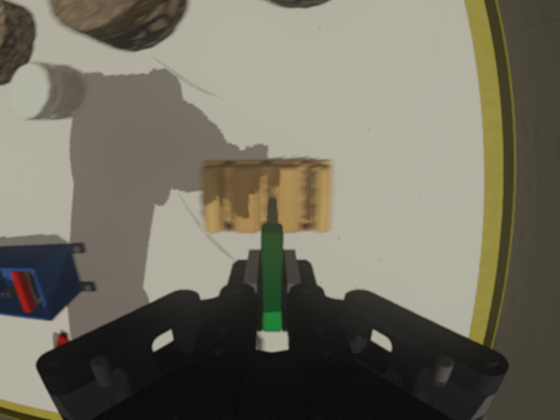

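```bash
python3 -m handwheel '[[[0,0,0,0,0,0,0.003],[0,0,0,0,0,0,0.003],[0,0,0,0,0,0,0.003],[0,0,0,0,0,0,0.003],[0,0,0,0,0,0,0.003],[0,0,0,0,0,0,0.003],[0,0,0,0,0,0,0.003],[0,0,0,0,0,0,0.003]]]' 50 >/dev/null;python3 look.py w11; cat > rack.py <<'E'
from h import *
f=np.load('w.npz'); W=f['W']; z=W[...,2]; im=f['im']
b=(W[...,0]>.5)&(W[...,0]<.68)&(W[...,1]>-.36)&(W[...,1]<-.16)
hsv=cv2.cvtColor(im,cv2.COLOR_RGB2HSV)
print('rack',rect(W,b&(z>.02)&(z<.06)), rect(W,b&(z>.006)&(z<.06)))
m=b&(z>.03)&(z<.06)
th=np.radians(-98.3); c=np.array([.593,-.255]); u=np.array([np.cos(th),np.sin(th)]); v=np.array([-u[1],u[0]])
s=(W[...,:2]-c)@u; t=(W[...,:2]-c)@v
for lo,hi in((-.028,-.005),(.005,.028)):
    q=m&(t>lo)&(t<hi); h=np.histogram(s[q],np.arange(-.066,.067,.003))[0]; print(lo,h)
    g=b&(t>lo)&(t<hi)&(z<.028)&(abs(s)<.05)
    for x0 in(-.034,0,.034):
        k=g&(abs(s-x0)<.012); print(x0,k.sum(),np.percentile(s[k],[5,50,95]).round(4) if k.sum() else '',np.median(z[k]).round(4) if k.sum() else '')
# held plate
s_=ctrl.read_state(); p=s_['tool_pos']; Rc=R.from_rotvec(s_['eef_rot']); L=Rc.inv().apply((W-p).reshape(-1,3)).reshape(W.shape)
g=(abs(L[...,1])<.012)&(L[...,0]>0.012)&(L[...,0]<.05)&(L[...,2]<.02)&(L[...,2]>-.03)&(hsv[...,1]>80); k=L[g]; print('held x max %.4f z %.4f y %s'%(k[:,0].max(),np.median(k[:,2]),np.percentile(k[:,1],[3,97]).round(4)))
E
python3 rack.py; python3 goal.py 0.593 -0.255 0.17 -8.3
```

```text
rack (array([ 0.5935, -0.2526]), array([0.061 , 0.1104]), np.float32(81.7), np.float64(0.0373)) (array([ 0.5939, -0.2522]), array([0.0621, 0.117 ]), np.float32(82.0), np.float64(0.0363))
-0.028 [  0   0   5  50  77  84  87 112  15   0   0  41  72  86  94  88  88 103
  81  31   0   0   0  22  66  87  90 100  81  91  55   0   0   0  99  91
  86  84  56  37   0   0   0   0]
-0.034 310 [-0.0418 -0.0392 -0.0346] 0.0087
0 96 [-0.0076 -0.0061 -0.0042] 0.0084
0.034 307 [0.0289 0.0336 0.0365] 0.0085
0.005 [  0   0  12  62  99  98 108 129  12   0   0  53  83 102 105 115 103  99
 113  54   0   0  27  95 106 115 113  92 114  98  70   0   0   0 109 112
 101 102  73  35   0   0   0   0]
-0.034 297 [-0.042  -0.0391 -0.0274] 0.0086
0 321 [-0.0077 -0.0023  0.0063] 0.0082
0.034 278 [0.029  0.0338 0.0366] 0.0084
held x max 0.0249 z -0.0040 y [-0.0045  0.0031]
t24.1 pos [ 0.5909 -0.2554  0.173 ] yaw -8.3 down [ 0. -0. -1.] F [ 0.1 -0.6 -1.3] w 0.0083 g 49
DELTA [ 0.002  -0.0007  0.003 ] [ 0.   -0.02  0.04]
```

```bash
python3 goal.py 0.5879 -0.2865 0.105 -8.3;  python3 -m handwheel '[[[0,0.01,0.01,0,0,0,0.003],[0.001,0.02,0.025,0,0,0,0.003],[0.0015,0.031,0.04,0,0,0,0.003],[0.0015,0.031,0.055,0,0,0,0.003],[0.0015,0.031,0.068,0,0,0,0.003],[0.0015,0.031,0.068,0,0,0,0.003],[0.0015,0.031,0.068,0,0,0,0.003],[0.0015,0.031,0.068,0,0,0,0.003]]]' 50; python3 goal.py 0.5879 -0.2865 0.067 -8.3; python3 look.py w12; python3 rack.py | tail -1
```

```text
t24.1 pos [ 0.5909 -0.2554  0.173 ] yaw -8.3 down [ 0. -0. -1.] F [ 0.1 -0.6 -1.3] w 0.0083 g 49
DELTA [0.0014 0.0312 0.068 ] [ 0.   -0.02  0.04]
clock: 24.78
tool_pos: [0.5882, -0.2865, 0.105]
eef_rot: [-3.133, 0.227, -0.001]
wrist_force: [-0.0, -0.0, -0.2]
width: 0.008
grip_force: 49.0
t24.8 pos [ 0.5882 -0.2865  0.105 ] yaw -8.3 down [ 0.001  0.    -1.   ] F [-0.  -0.  -0.2] w 0.0080 g 49
DELTA [-0.0003  0.      0.038 ] [-0.01 -0.03  0.03]
held x max 0.0245 z -0.0034 y [-0.0046  0.0036]
```

```bash
python3 - <<'E'
import cv2; im=cv2.imread('pics/w12.png'); cv2.imwrite('pics/w12c.png',cv2.resize(im[100:350,180:380],None,fx=2.4,fy=2.4))
E
```

```text
(no output)
```

View pics/w12c.png

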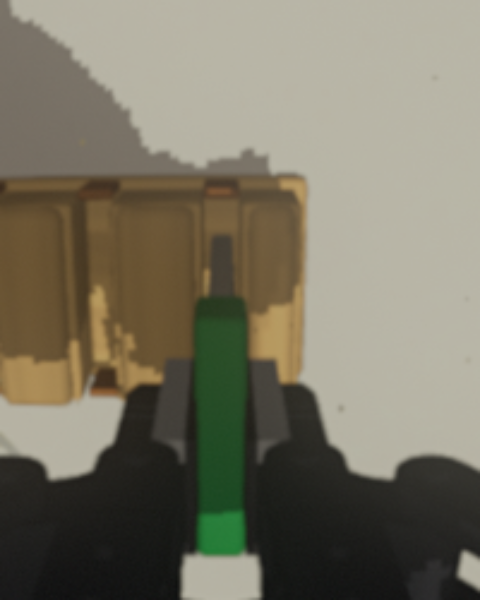

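The crop shows the plate's edge at column 222, over the slot centred at column 221. It's aligned, so I'll lower it.

```bash
python3 -m handwheel '[[[0,0,0.007,0,0,0,0.003],[0,0,0.014,0,0,0,0.003],[0,0,0.021,0,0,0,0.003],[0,0,0.027,0,0,0,0.003],[0,0,0.032,0,0,0,0.003],[0,0,0.036,0,0,0,0.003],[0,0,0.0375,0,0,0,0.003],[0,0,0.0375,0,0,0,0.003]]]' 50; python3 goal.py 0.5879 -0.2865 0.066 -8.3
```

```text
clock: 25.5
tool_pos: [0.5877, -0.2865, 0.0669]
eef_rot: [-3.133, 0.227, 0.001]
wrist_force: [-0.6, 0.6, -0.2]
width: 0.0081
grip_force: 49.0
t25.5 pos [ 0.5877 -0.2865  0.0669] yaw -8.3 down [-0.  0. -1.] F [-0.6  0.6 -0.2] w 0.0081 g 49
DELTA [ 0.0002 -0.      0.0009] [-0.01  0.02  0.02]
```

Now I'll seat it, release, rise, and go back for red.

```bash
python3 -m handwheel '[[[0,0,0.0008,0,0,0,0.003],[0,0,0.0008,0,0,0,0.01],[0,0,0.0008,0,0,0,0.018],[0,0,0.0008,0,0,0,0.018],[0,0,-0.01,0,0,0,0.018],[0,0,-0.035,0,0,0,0.018],[0,0,-0.065,0,0,0,0.018],[0,0,-0.1,0,0,0,0.018]]]' 50; python3 goal.py 0.5444 0.0161 0.17 -4
```

```text
clock: 26.17
tool_pos: [0.587, -0.2862, 0.1682]
eef_rot: [-3.133, 0.227, 0.003]
wrist_force: [0.8, -0.8, 0.4]
width: 0.018
grip_force: 0.0
t26.2 pos [ 0.587  -0.2862  0.1682] yaw -8.3 down [-0.002  0.001 -1.   ] F [ 0.8 -0.8  0.4] w 0.0180 g 0
DELTA [-0.0857 -0.293  -0.0015] [-0.04  0.1  -4.28]
```

```bash
python3 -m handwheel '[[[-0.01,-0.035,0,0,0,-0.5,0.018],[-0.022,-0.074,0,0,0,-1,0.018],[-0.034,-0.114,0,0,0,-2,0.018],[-0.046,-0.154,0,0,0,-3,0.018],[-0.058,-0.194,0,0,0,-4,0.018],[-0.07,-0.234,0,0,0,-4.3,0.018],[-0.08,-0.27,0,0,0,-4.3,0.018],[-0.0857,-0.293,0,0,0,-4.3,0.018]]]'; python3 -m handwheel '[[[0,0,0.02,0,0,0,0.018],[0,0,0.04,0,0,0,0.018],[0,0,0.06,0,0,0,0.018],[0,0,0.06,0,0,0,0.018],[0,0,0.06,0,0,0,0.018],[0,0,0.06,0,0,0,0.018],[0,0,0.06,0,0,0,0.018],[0,0,0.06,0,0,0,0.018]]]';python3 goal.py 0.5444 0.0161 0.063 -4; python3 - <<'E'
from h import *
im,d,cal=snap('wrist'); W=world(d,cal,True); z=W[...,2]
hsv=cv2.cvtColor(im,cv2.COLOR_RGB2HSV)
red=((hsv[...,0]<8)|(hsv[...,0]>172))&(hsv[...,1]>120)&(z>.055)&(z<.09)
print(rect(W,red))
E
```

```text
clock: 26.83
tool_pos: [0.5445, 0.0206, 0.1687]
eef_rot: [-3.138, 0.103, -0.002]
wrist_force: [0.3, 0.7, -0.2]
width: 0.018
grip_force: 0.0
clock: 27.5
tool_pos: [0.5462, 0.0157, 0.1087]
eef_rot: [-3.139, 0.11, -0.004]
wrist_force: [-0.2, -0.0, -0.8]
width: 0.0179
grip_force: 0.0
t27.5 pos [0.5462 0.0157 0.1087] yaw -4.0 down [ 0.003  0.    -1.   ] F [-0.2 -0.  -0.8] w 0.0179 g 0
DELTA [-0.0019 -0.0003  0.0457] [-0.01 -0.14 -0.01]
(array([0.5435, 0.016 ]), array([0.0094, 0.0514]), np.float32(-3.0), np.float64(0.0678))
```

```bash
python3 -m handwheel '[[[-0.001,-0.0003,0.01,0,0,0,0.018],[-0.002,-0.0003,0.02,0,0,0,0.018],[-0.002,-0.0003,0.03,0,0,0,0.018],[-0.002,-0.0003,0.038,0,0,0,0.018],[-0.002,-0.0003,0.0455,0,0,0,0.018],[-0.002,-0.0003,0.0455,0,0,0,0.018],[-0.002,-0.0003,0.0455,0,0,0,0.018],[-0.002,-0.0003,0.0455,0,0,0,0.018]]]' 50;python3 -m handwheel '[[[0,0,0,0,0,0,0.012],[0,0,0,0,0,0,0.003],[0,0,0,0,0,0,0.003],[0,0,0,0,0,0,0.003],[0,0,0,0,0,0,0.003],[0,0,0,0,0,0,0.003],[0,0,0,0,0,0,0.003],[0,0,0,0,0,0,0.003]]]' 50; python3 -m handwheel '[[[0,0,-0.01,0,0,0,0.003],[0,0,-0.02,0,0,0,0.003],[0,0,-0.035,0,0,0,0.003],[0,0,-0.05,0,0,0,0.003],[0,0,-0.07,0,0,0,0.003],[0,0,-0.09,0,0,0,0.003],[0,0,-0.11,0,0,0,0.003],[0,0,-0.11,0,0,0,0.003]]]' 50;python3 goal.py 0.5987 -0.2187 0.17 -8.3
```

```text
clock: 28.22
tool_pos: [0.5435, 0.0162, 0.0619]
eef_rot: [-3.14, 0.109, -0.001]
wrist_force: [0.6, -1.0, -0.2]
width: 0.0182
grip_force: 0.0
clock: 28.88
tool_pos: [0.5438, 0.016, 0.0624]
eef_rot: [3.14, -0.109, 0.002]
wrist_force: [-0.6, -1.5, 5.5]
width: 0.0081
grip_force: 50.0
clock: 29.55
tool_pos: [0.5453, 0.0167, 0.1765]
eef_rot: [-3.139, 0.109, -0.01]
wrist_force: [0.8, -0.5, -0.4]
width: 0.0079
grip_force: 49.0
t29.6 pos [0.5453 0.0167 0.1765] yaw -4.0 down [ 0.007  0.001 -1.   ] F [ 0.8 -0.5 -0.4] w 0.0079 g 49
DELTA [0.0695 0.2311 0.0067] [-0.08 -0.37  4.32]
```

```bash
python3 -m handwheel '[[[0.008,0.03,0,0,0,0.6,0.003],[0.018,0.06,0,0,0,1.2,0.003],[0.028,0.095,0,0,0,1.8,0.003],[0.039,0.13,0,0,0,2.4,0.003],[0.05,0.165,0,0,0,3,0.003],[0.06,0.2,0,0,0,3.6,0.003],[0.067,0.225,0,0,0,4.3,0.003],[0.0695,0.2317,0,0,0,4.3,0.003]]]' 50 >/dev/null;python3 -m handwheel '[[[0,0,0.01,0,0,0,0.003],[0,0,0.03,0,0,0,0.003],[0,0,0.05,0,0,0,0.003],[0,0,0.07,0,0,0,0.003],[0,0,0.07,0,0,0,0.003],[0,0,0.07,0,0,0,0.003],[0,0,0.07,0,0,0,0.003],[0,0,0.07,0,0,0,0.003]]]' 50 ;python3 look.py w13; python3 rack.py; python3 goal.py 0.598 -0.2193 0.067 -8.3;python3 - <<'E'
import cv2; im=cv2.imread('pics/w13.png'); cv2.imwrite('pics/w13c.png',cv2.resize(im[100:350,180:430],None,fx=2.4,fy=2.4))
E
```

```text
clock: 30.88
tool_pos: [0.5975, -0.2193, 0.1034]
eef_rot: [3.133, -0.226, 0.004]
wrist_force: [-0.2, 0.1, -0.5]
width: 0.0081
grip_force: 49.0
rack (array([ 0.5941, -0.2525]), array([0.0609, 0.11  ]), np.float32(81.6), np.float64(0.0374)) (array([ 0.5944, -0.252 ]), array([0.0613, 0.1168]), np.float32(81.6), np.float64(0.0367))
-0.028 [  0   0  15  79  81  51  53  21   0   0   0   0  45  47  58  93  91  98
  91  70   0   0  36 198 138 140 140 137 138 102  40 341   0   0   0   0
   0   0   0   0   0   0   0   0]
-0.034 0  
0 521 [-0.0039  0.0006  0.0029] 0.0088
0.034 63 [0.0284 0.0289 0.0315] 0.025
0.005 [  0   0  27 149 187 189 189 186  36  25  22 109 192 187 194 195 190 184
 142  73   0   0  33 242 180 173 172 171 170 142  47 455  52  10  59  85
  64  70  33   8   0   0   0   0]
-0.034 352 [-0.0416 -0.0363 -0.0253] 0.0081
0 477 [-0.0043  0.0012  0.0028] 0.0087
0.034 168 [0.0285 0.0328 0.0369] 0.0232
held x max 0.0257 z -0.0051 y [-0.0049  0.0033]
t30.9 pos [ 0.5975 -0.2195  0.1034] yaw -8.3 down [ 0.003 -0.001 -1.   ] F [ 0.7  0.  -0.4] w 0.0079 g 49
DELTA [ 0.0004 -0.0003  0.0364] [ 0.01 -0.15  0.04]
```

View pics/w13c.png

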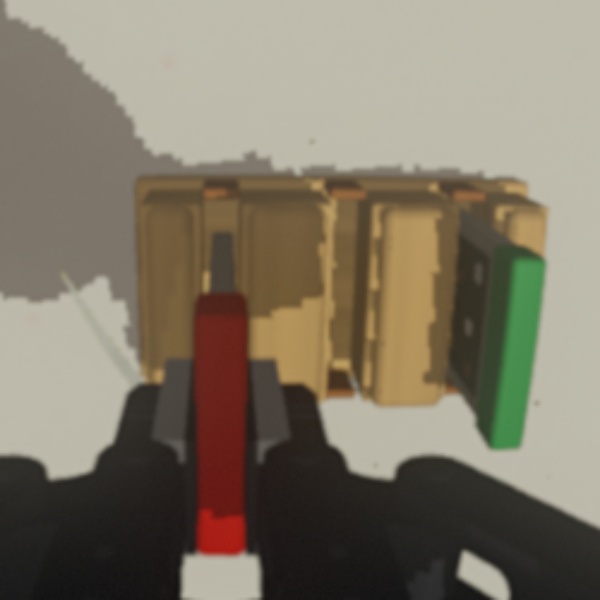

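The green plate stands in its slot at (515,350). The red plate's edge at column 222 is over its slot at column 221, so I'll lower it.

```bash
python3 -m handwheel '[[[0,0,0.007,0,0,0,0.003],[0,0,0.014,0,0,0,0.003],[0,0,0.021,0,0,0,0.003],[0,0,0.027,0,0,0,0.003],[0,0,0.032,0,0,0,0.003],[0,0,0.036,0,0,0,0.003],[0,0,0.0372,0,0,0,0.003],[0,0,0.0372,0,0,0,0.003]]]' 50;  python3 -m handwheel '[[[0,0,0.0008,0,0,0,0.003],[0,0,0.0008,0,0,0,0.01],[0,0,0.0008,0,0,0,0.018],[0,0,0.0008,0,0,0,0.018],[0,0,-0.01,0,0,0,0.018],[0,0,-0.04,0,0,0,0.018],[0,0,-0.08,0,0,0,0.04],[0,0,-0.12,0,0,0,0.085]]]' 50; python3 goal.py 0.621 0.235 0.2 86
```

```text
clock: 31.6
tool_pos: [0.5965, -0.2198, 0.0645]
eef_rot: [-3.133, 0.227, 0.0]
wrist_force: [-0.4, -0.1, -0.9]
width: 0.0078
grip_force: 49.1
clock: 32.27
tool_pos: [0.5959, -0.2196, 0.1861]
eef_rot: [-3.133, 0.227, 0.002]
wrist_force: [1.7, 0.5, 0.3]
width: 0.0415
grip_force: 0.0
t32.3 pos [ 0.5959 -0.2196  0.1861] yaw -8.3 down [-0.001  0.001 -1.   ] F [1.7 0.5 0.3] w 0.0415 g 0
DELTA [-0.0406 -0.4535 -0.0137] [-9.000e-02  4.000e-02 -9.427e+01]
```

```bash
python3 -m handwheel '[[[-0.003,-0.03,-0.005,0,0,-6,0.085],[-0.006,-0.065,-0.01,0,0,-12,0.085],[-0.01,-0.1,-0.014,0,0,-18,0.085],[-0.014,-0.135,-0.014,0,0,-24,0.085],[-0.018,-0.17,-0.014,0,0,-30,0.085],[-0.022,-0.205,-0.014,0,0,-36,0.085],[-0.026,-0.24,-0.014,0,0,-42,0.085],[-0.03,-0.275,-0.014,0,0,-48,0.085]]]' >/dev/null; python3 goal.py 0.621 0.235 0.2 86
```

```text
t32.9 pos [0.6064 0.0582 0.1998] yaw 40.0 down [ 0.001 -0.    -1.   ] F [ 0.8  0.2 -0.9] w 0.0852 g 0
DELTA [ 0.1248 -0.1261 -0.0003] [ 8.000e-02 -2.000e-02 -4.601e+01]
```

```bash
python3 -m handwheel '[[[0.02,-0.02,0,0,0,-6,0.085],[0.04,-0.04,0,0,0,-12,0.085],[0.06,-0.06,0,0,0,-18,0.085],[0.08,-0.08,0,0,0,-24,0.085],[0.1,-0.1,0,0,0,-30,0.085],[0.12,-0.12,0,0,0,-36,0.085],[0.1248,-0.1261,0,0,0,-42,0.085],[0.1248,-0.1261,0,0,0,-46,0.085]]]' >/dev/null;python3 -m handwheel '[[[0,0,0,0,0,0,0.085],[0,0,0.02,0,0,0,0.085],[0,0,0.05,0,0,0,0.085],[0,0,0.07,0,0,0,0.085],[0,0,0.07,0,0,0,0.085],[0,0,0.07,0,0,0,0.085],[0,0,0.07,0,0,0,0.085],[0,0,0.07,0,0,0,0.085]]]' >/dev/null;python3 look.py w14; python3 - <<'E'
from h import *
f=np.load('w.npz'); W=f['W']; z=W[...,2]
im,d,cal=snap('top'); T=world(d,cal); 
for A in (W,T):
    z=A[...,2]; b=(A[...,0]>.55)&(A[...,0]<.7)&(A[...,1]>.12)&(A[...,1]<.34)
    print('cover',rect(A,b&(z>.025)&(z<.045)))
z=T[...,2]; t=(T[...,0]>.4)&(T[...,0]<.56)&(T[...,1]>.17)&(T[...,1]<.4)
print('pry',rect(T,t&(z>.007)&(z<.05)))
t=(T[...,0]>.36)&(T[...,0]<.52)&(T[...,1]>-.28)&(T[...,1]<-.1)
print('block',rect(T,t&(z>.022)&(z<.05)))
E
python3 goal.py 0.621 0.235 0.037 86
```

```text
cover (array([0.6183, 0.2258]), array([0.0667, 0.1523]), np.float32(85.0), np.float64(0.0361))
t34.4 pos [0.6227 0.2338 0.1304] yaw 85.7 down [ 0.003  0.001 -1.   ] F [ 0.3 -0.7 -0.2] w 0.0849 g 0
DELTA [ 0.001  -0.0021  0.0934] [ 0.15 -0.06 -0.32]Traceback (most recent call last):
  File "<stdin>", line 6, in <module>
  File "h.py", line 20, in rect
    i=1+np.argmax(st[1:,4]); s=lab==i
        ~~~~~~~~~^^^^^^^^^^
    return _wrapfunc(a, 'argmax', axis=axis, out=out, **kwds)
    return bound(*args, **kwds)
ValueError: attempt to get argmax of an empty sequence
```

```bash
python3 goal.py 0.6186 0.230 0.034 85.1; python3 -m handwheel '[[[-0.001,-0.002,0.02,0,0,0.7,0.085],[-0.003,-0.0042,0.04,0,0,0.7,0.085],[-0.0041,-0.0042,0.055,0,0,0.7,0.085],[-0.0041,-0.0042,0.07,0,0,0.7,0.085],[-0.0041,-0.0042,0.082,0,0,0.7,0.085],[-0.0041,-0.0042,0.092,0,0,0.7,0.085],[-0.0041,-0.0042,0.096,0,0,0.7,0.085],[-0.0041,-0.0042,0.096,0,0,0.7,0.085]]]' 60; python3 -m handwheel '[[[0,0,0,0,0,0,0.08],[0,0,0,0,0,0,0.07],[0,0,0,0,0,0,0.06],[0,0,0,0,0,0,0.06],[0,0,0,0,0,0,0.06],[0,0,0,0,0,0,0.06],[0,0,0,0,0,0,0.06],[0,0,0,0,0,0,0.06]]]' 60; python3 goal.py 0.6186 0.230 0.034 85.1
```

```text
t34.4 pos [0.6227 0.2338 0.1304] yaw 85.7 down [ 0.003  0.001 -1.   ] F [ 0.3 -0.7 -0.2] w 0.0849 g 0
DELTA [-0.0042 -0.0041  0.0964] [ 0.15 -0.06  0.58]
clock: 35.03
tool_pos: [0.6172, 0.2295, 0.0321]
eef_rot: [-2.316, -2.123, 0.001]
wrist_force: [0.1, -0.1, 0.4]
width: 0.0851
grip_force: 0.0
clock: 35.7
tool_pos: [0.6184, 0.23, 0.0342]
eef_rot: [2.315, 2.122, 0.004]
wrist_force: [0.2, -0.4, 5.9]
width: 0.0647
grip_force: 66.3
t35.7 pos [0.6184 0.23   0.0342] yaw 85.0 down [ 0.003  0.001 -1.   ] F [ 0.2 -0.4  5.9] w 0.0647 g 66
DELTA [-0.      0.0002  0.0002] [ 0.14 -0.06 -0.09]
```

```bash
python3 -m handwheel '[[[0,0,-0.02,0,0,0,0.06],[0,0,-0.04,0,0,0,0.06],[0,0,-0.06,0,0,0,0.06],[0,0,-0.08,0,0,0,0.06],[0,0,-0.1,0,0,0,0.06],[0,0,-0.12,0,0,0,0.06],[0,0,-0.13,0,0,0,0.06],[0,0,-0.13,0,0,0,0.06]]]' 60;  python3 look.py w15; cat > held.py <<'E'
from h import *
f=np.load('w.npz'); W=f['W']; s=ctrl.read_state(); p=s['tool_pos']; Rc=R.from_rotvec(s['eef_rot'])
L=Rc.inv().apply((W-p).reshape(-1,3)).reshape(W.shape)
m=(abs(L[...,2])<.025)&(abs(L[...,1])<.05)&(L[...,0]>.03)
k=L[m]; print('xmax %.4f'%np.percentile(k[:,0],99.7),'y',np.percentile(k[:,1],[1,99]).round(4),'ztop',[np.median(k[abs(k[:,0]-a)<.005][:,2]).round(4) for a in(.035,.045,.055,.065)])
for a in(.04,.06):
    q=k[abs(k[:,0]-a)<.004]; print(a,np.percentile(q[:,1],[1,99]).round(4))
E
python3 held.py; python3 goal.py 0.5468 0.0525 0.17 86 5.7
```

```text
clock: 36.37
tool_pos: [0.6186, 0.2305, 0.1656]
eef_rot: [2.315, 2.121, 0.007]
wrist_force: [0.5, 0.1, -1.3]
width: 0.0645
grip_force: 67.2
xmax 0.0729 y [-0.0325  0.0308] ztop [np.float64(-0.0038), np.float64(-0.0038), np.float64(-0.0034), np.float64(-0.0035)]
0.04 [-0.0326  0.031 ]
0.06 [-0.0325  0.0308]
t36.4 pos [0.618  0.2298 0.1637] yaw 85.0 down [ 0.003  0.001 -1.   ] F [-1.1  0.2 -2. ] w 0.0644 g 67
DELTA [-0.1829 -0.0555 -0.0066] [ 0.19  5.65 -0.99]
```

```bash
python3 -m handwheel '[[[-0.02,-0.006,-0.004,0,1,-0.2,0.06],[-0.045,-0.014,-0.007,0,2,-0.4,0.06],[-0.075,-0.023,-0.007,0,3,-0.6,0.06],[-0.105,-0.032,-0.007,0,4,-0.8,0.06],[-0.135,-0.041,-0.007,0,5,-1,0.06],[-0.165,-0.05,-0.007,0,5.65,-1,0.06],[-0.1855,-0.0555,-0.007,0,5.65,-1,0.06],[-0.1855,-0.0555,-0.007,0,5.65,-1,0.06]]]' 60 >/dev/null;  python3 -m handwheel '[[[0,0,0,0,0,0,0.06],[0,0,0.0,0,0,0,0.06],[0,0,0,0,0,0,0.06],[-0.001,0,0.01,0,0,0,0.06],[-0.002,0,0.02,0,0,0,0.06],[-0.003,0,0.03,0,0,0,0.06],[-0.003,0,0.03,0,0,0,0.06],[-0.003,0,0.03,0,0,0,0.06]]]' 60;python3 goal.py 0.547 0.0500 0.0916 86 5.7
```

```text
clock: 37.75
tool_pos: [0.5453, 0.0498, 0.1383]
eef_rot: [-2.246, -2.096, -0.11]
wrist_force: [0.0, 0.4, -1.7]
width: 0.0647
grip_force: 67.2
t37.8 pos [0.5453 0.0498 0.1383] yaw 86.0 down [ 0.006  0.098 -0.995] F [ 0.   0.4 -1.7] w 0.0647 g 67
DELTA [-0.0043  0.0017  0.0465] [-0.07  0.06  0.05]
```

```bash
python3 -m handwheel '[[[0,0.001,0.003,0,0,0,0.06],[-0.001,0.0015,0.007,0,0,0,0.06],[-0.001,0.0017,0.011,0,0,0,0.06],[-0.002,0.0017,0.015,0,0,0,0.06],[-0.002,0.0017,0.02,0,0,0,0.06],[-0.002,0.0017,0.024,0,0,0,0.06],[-0.003,0.0017,0.026,0,0,0,0.06],[-0.003,0.0017,0.026,0,0,0,0.06]]]' 60;python3 -m handwheel '[[[0,0,0.003,0,0,0,0.06],[0,0,0.006,0,0,0,0.06],[0,0,0.009,0,0,0,0.06],[-0.001,0,0.012,0,0,0,0.06],[-0.001,0,0.015,0,0,0,0.06],[-0.001,0,0.017,0,0,0,0.06],[-0.001,0,0.018,0,0,0,0.06],[-0.001,0,0.018,0,0,0,0.06]]]' 60;python3 goal.py 0.547 0.0500 0.0916 86 5.7; python3 cov.py
```

```text
clock: 38.42
tool_pos: [0.5474, 0.0488, 0.1127]
eef_rot: [-2.247, -2.096, -0.111]
wrist_force: [-0.6, 0.2, -1.6]
width: 0.0643
grip_force: 67.2
clock: 39.08
tool_pos: [0.5479, 0.0498, 0.0952]
eef_rot: [-2.247, -2.096, -0.112]
wrist_force: [1.0, -0.2, -1.5]
width: 0.0648
grip_force: 67.2
t39.1 pos [0.5479 0.0498 0.0952] yaw 86.0 down [ 0.008  0.098 -0.995] F [ 1.  -0.2 -1.5] w 0.0648 g 67
DELTA [-0.0002 -0.0009  0.0035] [0.06 0.05 0.02]
s -0.07 z 0.5108
s -0.05 z 0.5094
s -0.03 z 0.5015
s -0.01 z 0.4849
s 0.01 z 0.4836
s 0.03 z 0.2155
s 0.05 z 0.1018
s 0.07 z 0.1019
```

```bash
python3 -m handwheel '[[[0,-0.0005,0.001,0,0,0,0.06],[0,-0.001,0.002,0,0,0,0.06],[0,-0.001,0.003,0,0,0,0.06],[0,-0.001,0.004,0,0,0,0.06],[0,-0.001,0.004,0,0,0,0.06],[0,-0.001,0.004,0,0,0,0.06],[0,-0.001,0.004,0,0,0,0.06],[0,-0.001,0.004,0,0,0,0.06]]]' 60;python3 goal.py 0.547 0.0500 0.0916 86 5.7
```

```text
clock: 39.8
tool_pos: [0.5481, 0.0505, 0.0919]
eef_rot: [-2.248, -2.097, -0.115]
wrist_force: [5.5, -0.2, 2.8]
width: 0.065
grip_force: 67.6
t39.8 pos [0.5481 0.0505 0.0919] yaw 86.0 down [ 0.01   0.099 -0.995] F [ 5.5 -0.2  2.8] w 0.0650 g 68
DELTA [-0.0006 -0.001   0.0002] [0.2  0.01 0.01]
```

```bash
python3 -m handwheel '[[[0,0.001,0,0,0,0,0.062],[0,0.001,0,0,0,0,0.068],[0,0.001,0,0,0,0,0.076],[0,0.001,0,0,0,0,0.085],[0,0.001,0,0,0,0,0.085],[0.002,0.001,-0.02,0,0,0,0.085],[0.005,0.001,-0.05,0,0,0,0.085],[0.008,0.001,-0.09,0,0,0,0.085]]]' 60; python3 -m handwheel '[[[0,0,0,0,0,0,0.085],[0,0,0,0,-1,0,0.085],[0,0,-0.02,0,-2,0,0.085],[0,0,-0.02,0,-3,0,0.085],[0,0,-0.02,0,-4,0,0.085],[0,0,-0.02,0,-5,0,0.085],[0,0,-0.02,0,-5.7,0,0.085],[0,0,-0.02,0,-5.7,0,0.085]]]' >/dev/null; python3 look.py w16; python3 - <<'E'
from h import *
f=np.load('w.npz'); W=f['W']; z=W[...,2]
u=np.array([.0698,.9976]); c=np.array([.5467,.0489]); s=(W[...,:2]-c)@u; t=(W[...,:2]-c)@np.array([.9976,-.0698])
for a in np.arange(-.07,.08,.02):
    print('%.2f'%a,[np.nanmedian(z[(abs(s-a)<.006)&(abs(t-b)<.008)]).round(4) for b in(-.02,0,.02)])
b=(W[...,0]>.45)&(W[...,0]<.65)&(W[...,1]>-.1)&(W[...,1]<.16)
print('cover',rect(W,b&(z>.08)&(z<.115)))
E
python3 goal.py 0.4334 -0.1944 0.2 -68
```

```text
clock: 40.47
tool_pos: [0.5454, 0.0491, 0.1803]
eef_rot: [-2.244, -2.094, -0.105]
wrist_force: [1.1, -0.8, 0.3]
width: 0.085
grip_force: 0.0
-0.07 [np.float64(0.086), np.float64(0.086), np.float64(0.0859)]
-0.05 [np.float64(0.0887), np.float64(0.0888), np.float64(0.0886)]
-0.03 [np.float64(0.0909), np.float64(0.0911), np.float64(0.0907)]
-0.01 [np.float64(0.0932), np.float64(0.0934), np.float64(0.0932)]
0.01 [np.float64(0.2626), np.float64(0.2693), np.float64(0.2655)]
0.03 [np.float64(0.0978), np.float64(0.0978), np.float64(0.0978)]
0.05 [np.float64(0.0998), np.float64(0.0999), np.float64(0.0997)]
0.07 [np.float64(0.1013), np.float64(0.1014), np.float64(0.1013)]
cover (array([0.5465, 0.0472]), array([0.0666, 0.1533]), np.float32(85.2), np.float64(0.0955))
t41.2 pos [0.5471 0.0479 0.2008] yaw 86.1 down [-0.    -0.001 -1.   ] F [ 0.4 -0.1 -0.1] w 0.0851 g 0
DELTA [-0.2495 -0.0969  0.0012] [1.0000e-01 3.0000e-02 1.5409e+02]
```

```bash
python3 goal.py 0.4334 -0.1944 0.2 112;python3 -m handwheel '[[[-0.03,-0.012,0,0,0,-3,0.085],[-0.065,-0.025,0,0,0,-6,0.085],[-0.1,-0.038,0,0,0,-9,0.085],[-0.135,-0.051,0,0,0,-12,0.085],[-0.17,-0.064,0,0,0,-16,0.085],[-0.205,-0.079,0,0,0,-20,0.085],[-0.235,-0.09,0,0,0,-23,0.085],[-0.2495,-0.0969,0,0,0,-26,0.085]]]' >/dev/null; python3 -m handwheel '[[[0,0,0,0,0,0,0.085],[0,0,0,0,0,0,0.085],[0,0,0,0,0,0,0.085],[0,0,0,0,0,0,0.085],[0,0,0,0,0,0,0.085],[0,0,0,0,0,0,0.085],[0,0,0,0,0,0,0.085],[0,0,0,0,0,0,0.085]]]' >/dev/null;python3 look.py w17; python3 - <<'E'
from h import *
f=np.load('w.npz'); W=f['W']; z=W[...,2]
b=(W[...,0]>.33)&(W[...,0]<.53)&(W[...,1]>-.3)&(W[...,1]<-.1)
print('block',rect(W,b&(z>.025)&(z<.045)))
E
python3 goal.py 0.4334 -0.1944 0.2 112
```

```text
t41.2 pos [0.5471 0.0479 0.2008] yaw 86.1 down [-0.    -0.001 -1.   ] F [ 0.4 -0.1 -0.1] w 0.0851 g 0
DELTA [-0.2495 -0.0969  0.0012] [-2.000e-02  7.000e-02 -2.591e+01]
block (array([ 0.4334, -0.1937]), array([0.0337, 0.0499]), np.float32(-67.3), np.float64(0.0337))
t42.6 pos [ 0.4336 -0.1945  0.2017] yaw 112.0 down [ 0.001 -0.001 -1.   ] F [-0.2 -0.3 -0.5] w 0.0851 g 0
DELTA [ 0.0002 -0.0002  0.0017] [0.04 0.08 0.04]
```

```bash
python3 -m handwheel '[[[0,0,0.03,0,0,-0.7,0.085],[0.0008,0,0.06,0,0,-0.7,0.085],[0.0008,0,0.09,0,0,-0.7,0.07],[0.0008,0,0.12,0,0,-0.7,0.06],[0.0008,0,0.145,0,0,-0.7,0.055],[0.0008,0,0.162,0,0,-0.7,0.055],[0.0008,0,0.1747,0,0,-0.7,0.055],[0.0008,0,0.1747,0,0,-0.7,0.055]]]' 120;python3 -m handwheel '[[[0,0,0,0,0,0,0.05],[0,0,0,0,0,0,0.035],[0,0,0,0,0,0,0.028],[0,0,0,0,0,0,0.028],[0,0,0,0,0,0,0.028],[0,0,0,0,0,0,0.028],[0,0,0,0,0,0,0.028],[0,0,0,0,0,0,0.028]]]' 120;python3 -m handwheel '[[[0,0,-0.015,0,0,0,0.028],[0,0,-0.03,0,0,0,0.028],[0,0,-0.05,0,0,0,0.028],[0,0,-0.08,0,0,0,0.028],[0,0,-0.11,0,0,0,0.028],[0,0,-0.14,0,0,0,0.028],[0,0,-0.15,0,0,0,0.028],[0,0,-0.15,0,0,0,0.028]]]' 120; python3 goal.py 0.550 0.097 0.18 86
```

```text
clock: 43.23
tool_pos: [0.4322, -0.1937, 0.0249]
eef_rot: [-1.739, -2.614, 0.001]
wrist_force: [-0.7, 0.8, 0.3]
width: 0.0548
grip_force: 0.0
clock: 43.9
tool_pos: [0.4344, -0.1943, 0.0285]
eef_rot: [1.738, 2.612, 0.001]
wrist_force: [-1.7, 2.8, 6.5]
width: 0.0319
grip_force: 119.9
clock: 44.57
tool_pos: [0.4345, -0.1947, 0.1796]
eef_rot: [1.738, 2.609, -0.0]
wrist_force: [0.6, -1.0, -4.7]
width: 0.0317
grip_force: 120.3
t44.6 pos [ 0.4345 -0.1947  0.1796] yaw 112.7 down [ 0.006 -0.004 -1.   ] F [ 0.6 -1.  -4.7] w 0.0317 g 120
DELTA [ 0.2247  0.219  -0.0009] [ 0.28  0.27 26.67]
```

```bash
python3 -m handwheel '[[[0.028,0.027,0,0,0,3.5,0.028],[0.056,0.054,0,0,0,7,0.028],[0.084,0.082,0,0,0,10,0.028],[0.112,0.11,0,0,0,14,0.028],[0.14,0.137,0,0,0,18,0.028],[0.17,0.165,0,0,0,21,0.028],[0.2,0.195,0,0,0,24,0.028],[0.225,0.219,0,0,0,26.7,0.028]]]' 120 >/dev/null;python3 -m handwheel '[[[0,0,0,0,0,0,0.028],[0,0,0,0,0,0,0.028],[0,0,0,0,0,0,0.028],[0,0,0.01,0,0,0,0.028],[0,0,0.02,0,0,0,0.028],[0,0,0.03,0,0,0,0.028],[0,0,0.04,0,0,0,0.028],[0,0,0.04,0,0,0,0.028]]]' 120 ; python3 goal.py 0.5502 0.0988 0.13 86
```

```text
clock: 45.9
tool_pos: [0.547, 0.0966, 0.1341]
eef_rot: [-2.298, -2.141, 0.005]
wrist_force: [-0.2, 0.0, -4.5]
width: 0.0318
grip_force: 120.4
t45.9 pos [0.547  0.0966 0.1341] yaw 86.0 down [-0.003 -0.002 -1.   ] F [-0.2  0.  -4.5] w 0.0318 g 120
DELTA [0.0024 0.0031 0.0041] [-0.15  0.13 -0.05]
```

```bash
python3 -m handwheel '[[[0.001,0.0015,0,0,0,0,0.028],[0.0024,0.003,0,0,0,0,0.028],[0.0024,0.003,0.002,0,0,0,0.028],[0.0024,0.003,0.004,0,0,0,0.028],[0.0024,0.003,0.006,0,0,0,0.028],[0.0024,0.003,0.008,0,0,0,0.028],[0.0024,0.003,0.009,0,0,0,0.028],[0.0024,0.003,0.01,0,0,0,0.028]]]' 120; python3 -m handwheel '[[[0,0,0.001,0,0,0,0.028],[0,0,0.002,0,0,0,0.028],[0,0,0.003,0,0,0,0.028],[0,0,0.004,0,0,0,0.028],[0,0,0.005,0,0,0,0.028],[0,0,0.006,0,0,0,0.028],[0,0,0.007,0,0,0,0.028],[0,0,0.008,0,0,0,0.028]]]' 120; python3 cov.py | head -4
```

```text
clock: 46.57
tool_pos: [0.5521, 0.101, 0.1275]
eef_rot: [2.296, 2.142, 0.003]
wrist_force: [-0.5, 2.5, 3.4]
width: 0.032
grip_force: 121.1
clock: 47.23
tool_pos: [0.551, 0.099, 0.1181]
eef_rot: [2.297, 2.141, -0.003]
wrist_force: [-0.6, -0.3, -4.5]
width: 0.0318
grip_force: 120.9
s -0.07 z 0.0844
s -0.05 z nan
s -0.03 z 0.543
s -0.01 z 0.5405
  return np.nanmean(a, axis, out=out, keepdims=keepdims)
```

```bash
python3 -m handwheel '[[[0,0,0.001,0,0,0,0.028],[0,0,0.002,0,0,0,0.028],[0,0,0.003,0,0,0,0.028],[0,0,0.004,0,0,0,0.028],[0,0,0.005,0,0,0,0.028],[0,0,0.005,0,0,0,0.028],[0,0,0.005,0,0,0,0.028],[0,0,0.005,0,0,0,0.028]]]' 120
```

```text
clock: 47.95
tool_pos: [0.5516, 0.1001, 0.1145]
eef_rot: [2.296, 2.141, 0.0]
wrist_force: [-4.2, -1.6, 5.5]
width: 0.0317
grip_force: 121.9
```

```bash
python3 -m handwheel '[[[0,0,0.0005,0,0,0,0.028],[0,0,0.001,0,0,0,0.028],[0,0,0.0015,0,0,0,0.028],[0,0,0.002,0,0,0,0.028],[0,0,0.002,0,0,0,0.028],[0,0,0.002,0,0,0,0.028],[0,0,0.002,0,0,0,0.028],[0,0,0.002,0,0,0,0.028]]]' 120; python3 -m handwheel '[[[0,0,-0.005,0,0,0,0.028],[0,0,-0.01,0,0,0,0.028],[0,0,-0.02,0,0,0,0.028],[0,0,-0.035,0,0,0,0.028],[0,0,-0.05,0,0,0,0.028],[0,0,-0.065,0,0,0,0.028],[0,0,-0.065,0,0,0,0.028],[0,0,-0.065,0,0,0,0.028]]]' 120; python3 goal.py 0.4334 -0.1937 0.18 112; python3 cov.py
```

```text
clock: 48.62
tool_pos: [0.5516, 0.1002, 0.1144]
eef_rot: [2.295, 2.14, 0.0]
wrist_force: [-10.5, -4.7, 28.4]
width: 0.0318
grip_force: 125.1
clock: 49.28
tool_pos: [0.5521, 0.1004, 0.1774]
eef_rot: [2.296, 2.141, 0.003]
wrist_force: [-0.4, -0.4, -5.1]
width: 0.0321
grip_force: 120.7
t49.3 pos [0.5521 0.1004 0.1774] yaw 86.0 down [ 0.003 -0.001 -1.   ] F [-0.4 -0.4 -5.1] w 0.0321 g 121
DELTA [-0.3016 -0.0979 -0.0027] [  0.15   0.06 -26.  ]
s -0.07 z 0.0858
s -0.05 z nan
s -0.03 z 0.5833
s -0.01 z 0.5938
s 0.01 z 0.5923
s 0.03 z 0.5861
s 0.05 z 0.5696
s 0.07 z 0.5673
  return np.nanmean(a, axis, out=out, keepdims=keepdims)
```

```bash
python3 -m handwheel '[[[-0.038,-0.012,0,0,0,-3,0.028],[-0.076,-0.024,0,0,0,-6,0.028],[-0.114,-0.036,0,0,0,-9,0.028],[-0.152,-0.049,0,0,0,-12,0.028],[-0.19,-0.061,0,0,0,-16,0.028],[-0.228,-0.074,0,0,0,-20,0.028],[-0.266,-0.086,0,0,0,-23,0.028],[-0.3016,-0.0979,0,0,0,-26,0.028]]]' 120 >/dev/null;python3 -m handwheel '[[[0,0,0.02,0,0,0,0.028],[0,0,0.04,0,0,0,0.028],[0,0,0.06,0,0,0,0.028],[0,0,0.08,0,0,0,0.028],[0,0,0.1,0,0,0,0.028],[0,0,0.12,0,0,0,0.028],[0,0,0.135,0,0,0,0.028],[0,0,0.14,0,0,0,0.028]]]' 120 ; python3 goal.py 0.4334 -0.1937 0.0295 112; python3 cov.py
```

```text
clock: 50.67
tool_pos: [0.4312, -0.1934, 0.0343]
eef_rot: [-1.754, -2.602, 0.001]
wrist_force: [-0.2, 0.1, -5.0]
width: 0.0319
grip_force: 120.6
t50.7 pos [ 0.4312 -0.1934  0.0343] yaw 112.0 down [-0.003  0.001 -1.   ] F [-0.2  0.1 -5. ] w 0.0319 g 121
DELTA [-0.0012  0.0019  0.0048] [-0.13 -0.12  0.03]
s -0.07 z 0.0855
s -0.05 z 0.0862
s -0.03 z 0.0859
s -0.01 z 0.0862
s 0.01 z 0.0863
s 0.03 z 0.0859
s 0.05 z 0.0852
s 0.07 z 0.0851
```

The cover is level at 0.086 all along, so it's fully home. Next I'll set the block down, release it and retreat.

```bash
python3 -m handwheel '[[[0,0,0.002,0,0,0,0.028],[0,0,0.004,0,0,0,0.028],[0,0,0.005,0,0,0,0.028],[0,0,0.005,0,0,0,0.028],[0,0,0.005,0,0,0,0.028],[0,0,0.0055,0,0,0,0.028],[0,0,0.0055,0,0,0,0.028],[0,0,0.0055,0,0,0,0.028]]]' 120; python3 -m handwheel '[[[0,0,0,0,0,0,0.035],[0,0,0,0,0,0,0.045],[0,0,0,0,0,0,0.055],[0,0,0,0,0,0,0.055],[0,0,-0.015,0,0,0,0.055],[0,0,-0.045,0,0,0,0.055],[0,0,-0.085,0,0,0,0.085],[0,0,-0.125,0,0,0,0.085]]]' 20;python3 -m handwheel '[[[0,0,-0.03,0,0,0,0.085],[-0.02,0,-0.06,0,0,0,0.085],[-0.05,0,-0.09,0,0,0,0.085],[-0.08,0,-0.1,0,0,0,0.085],[-0.11,0,-0.1,0,0,0,0.085],[-0.14,0,-0.1,0,0,0,0.085],[-0.14,0,-0.1,0,0,0,0.085],[-0.14,0,-0.1,0,0,0,0.085]]]' ; python3 cov.py; python3 - <<'E'
from h import *
snap('top','t18')
im,_,_=snap('scene'); cv2.imwrite('pics/s18.png',im[:,:,::-1])
a=cv2.imread('pics/t18.png'); b=cv2.imread('pics/s18.png')
cv2.imwrite('pics/fin.png',cv2.resize(np.hstack([a[60:350,90:500],b[100:390,60:470]]),(800,283)))
E
```

```text
clock: 51.38
tool_pos: [0.4332, -0.1941, 0.0317]
eef_rot: [1.756, 2.603, -0.0]
wrist_force: [0.3, 0.8, -5.2]
width: 0.0316
grip_force: 120.6
clock: 52.05
tool_pos: [0.4322, -0.1932, 0.1576]
eef_rot: [-1.755, -2.605, -0.0]
wrist_force: [1.3, -1.3, 0.6]
width: 0.077
grip_force: 0.0
clock: 52.72
tool_pos: [0.4852, -0.325, 0.2561]
eef_rot: [1.759, 2.602, 0.0]
wrist_force: [0.3, 1.5, 0.5]
width: 0.085
grip_force: 0.0
s -0.07 z 0.0854
s -0.05 z 0.0858
s -0.03 z 0.0868
s -0.01 z 0.086
s 0.01 z 0.0861
s 0.03 z 0.0859
s 0.05 z 0.0853
s 0.07 z 0.0852
```

View pics/fin.png

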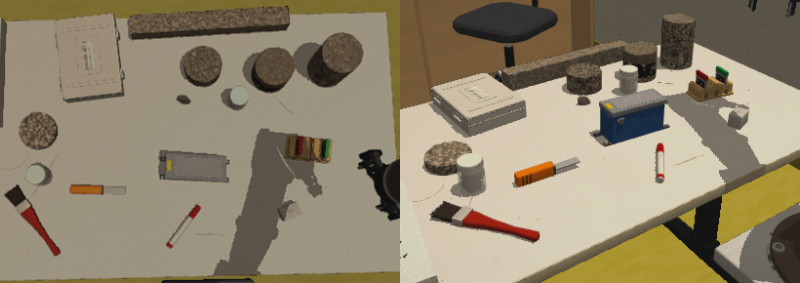

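The final views show the cover closed on the cassette with its stripe at (170,163), and both plates upright in the rack at (300,147) and (327,148). Both tools are on the table and the other things are in place.

```bash
python3 -c "
from station import ctrl
print(ctrl.hand_in())"
```

```text
the job is handed in; nothing more can be done
None
```

I handed in the job at about 53 s of the 210 s limit: the cover came off, the two plates present (green and red) stand upright in the rack, the cover is pressed fully home the same way round, both tools are on the table, and nothing else looked disturbed in the final images.

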